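Load the UV curing carousel with potted sensor heads

ROBOT

A 7-joint arm with a two-finger parallel gripper is mounted at the origin on the work surface. World frame = base frame: x ahead of the robot, y to its left, z up, the work surface at z = 0. Lengths are in m, angles in rad, forces in N, time in s.
With the tool pointing down it reaches from about 0.425 to 0.925 m from the base axis. Payload 6.8 kg.
Tool frame: the origin (TCP) lies between the finger pads; the fingertips stand finger_overhang ahead of it and the grasp point (between the pads) lies 6 mm ahead of it (finger_overhang is the distance from the TCP to the fingertips, in m); z points along the fingers, y is the line along which they close (so a half turn about z gives the same grasp; the last joint's range is limited). The gripper opens to 85 mm and grips with 20 to 120 N. Pads are 22 mm wide; open, the fingers measure 114 mm over their backs; the gripper's body (76 mm by 85 mm) begins 54 mm behind the grasp point. The pads swing forward as they close: fully open they stand 13 mm farther back than shut.
Start: joints at [1.067, 0.477, 0.022, 1.555, -0.011, 1.109, -0.083], TCP at [0.26, -0.623, 0.256] pointing down, gripper open.
Joint ranges: [-2.96, 2.96], [-0.34, 2.1], [-1.41, 1.46], [0.24, 2.44], [-1.37, 4.51], [0.17, 1.92], [-2.96, 2.96]. Speed limits (rad/s): [2.39, 2.39, 3.14, 3.14, 3.14, 3.14, 3.14].

INTERFACE

Orientations are given as a unit quaternion [w, x, y, z].
In Python, from station import * gives the robot as it stands.
- The arm moves only by the tool drive_tool, never from a script. Its argument "increments" is a list of rows, each an object of numbers: "claw": the finger opening in m, from 0 to 0.0854; "dx", "dy", "dz": the shift along the tool's x, y, z in m; "wx", "wy", "wz": the turn, a rotation vector about the tool's x, y, z in degrees. A call has 1 to 20 rows; each row shifts and turns the commanded pose from where the row before left it, along the tool's axes as they then stand; what a row does not reach is not made up. A row lasts 1/8 s, in which the tool goes at most 62.5 mm and 10.7 degrees, less where a joint would pass 70% of its speed; a pose out of reach is approached as far as the arm can. A call with a gripper value outside its range is refused whole. The fingers move at their own pace and stop on an object; "newtons" is the grip in N (left out, the last holds). Time passes only in rows, so rows that do not move let the fingers close. It gives the time, the measured TCP pose, the force, the opening and the grip force at its end, in the units of the state.
- get_obs(): the state, without advancing time (a new reading comes with each control period).
- read_camera(name): name is "scene" or "top"; returns (picture, depth): 400x640x3 uint8, red, green, blue; 400x640 float32, m along the optical axis (not along the pixel's ray), 0 where there is no reading.
- calibration(name): a dict with "intrinsics" (3x3 intrinsics, pixels), "k1" (the pictures are not rectified: a ray, as slopes to the right and down, at radius r is drawn at 1 + k1 r^2 times it, then the intrinsics apply), "R" (3x3) and "t" (3): a world point X has camera coordinates R X + t. Camera axes: x right, y down, z forward; pixel columns grow to the right and rows downward; lengths in m; the calibration is good to about 2 mm. A picture is of the moment at which its call begins. calibration takes no time and is no camera call.
- hand_in(): hands the job in; it is judged then, once.
The state is a dict: "t": time; "q": joint angles; "joint_vel": joint speeds; "joint_torque": joint torques, N m; "eef_pos": TCP position; "tool_rot": TCP orientation; "contact_force": force on the tool from outside, world axes, zero at the start; "torque": the same for the moment, N m; "gripper_width": opening from 0.0 (shut) to 1.0 (fully open); "grasp_force": force on a finger pad.
Only numpy, scipy, OpenCV 4.12 (cv2) and the standard library are available. Lean on these libraries where they do the work, as an engineer would, in place of code of your own. Each camera call takes 0.05 s, during which the arm holds its last target. There are 200 camera calls.

TASK

Cure this batch of freshly potted sensor heads: slide open the shutter of the UV curing carousel, then stand every sensor head from the bench mat, window up, in the nest at the loading hatch, turning the knob one click clockwise after each head so that it goes in under the hood and the next empty nest comes round; skip no nest. When the last head has been clicked on too and an empty nest is left at the hatch, slide the shutter fully shut, and leave the other things on the bench as they are.

Things in the scene. Friction and masses are not known exactly. Their poses are not given: they have to be found in the camera images.
- machine: UV curing carousel: low white box fixed to the bench, own x -152..152, own y -155..195 mm, flat amber see-through hood 4 mm thick, top at 104 mm. Origin on the bench under the dial's upright axis; x away from its front, y left, z up. Inside, a dial with 6 nests on a 95 mm radius. Hatch: opening in the hood over the front nest, own x -145..-45, y -60..60; the other nests are covered.
- hatch (a point): Centre of the floor of the nest at the loading hatch, 46 mm above the bench, at own (-95, 0) of the machine, fixed to it, with its axes. Each nest is a black ring, 73 mm across, its hole 56 mm wide at the floor and flared to 63 mm at the rim, 10 mm deep; a head is seated when it stands upright on the floor, its origin 3 mm or less from this point.
- under1 (a point): Where the floor centre of the nest at the hatch gets to after 1 click clockwise: place 1 under the hood, fixed to the machine, 46 mm above the bench, 60 degrees clockwise (seen from above) from the hatch about the dial's axis.
- under2 (a point): Where the floor centre of the nest at the hatch gets to after 2 clicks clockwise: place 2 under the hood, fixed to the machine, 46 mm above the bench, 120 degrees clockwise (seen from above) from the hatch about the dial's axis.
- under3 (a point): Where the floor centre of the nest at the hatch gets to after 3 clicks clockwise: place 3 under the hood, fixed to the machine, 46 mm above the bench, 180 degrees clockwise (seen from above) from the hatch about the dial's axis.
- under4 (a point): Where the floor centre of the nest at the hatch gets to after 4 clicks clockwise: place 4 under the hood, fixed to the machine, 46 mm above the bench, 240 degrees clockwise (seen from above) from the hatch about the dial's axis.
- under5 (a point): Where the floor centre of the nest at the hatch gets to after 5 clicks clockwise: place 5 under the hood, fixed to the machine, 46 mm above the bench, 300 degrees clockwise (seen from above) from the hatch about the dial's axis.
- dial (a joint): Angle of dial and knob in rad, growing clockwise seen from above, endless. A spring roller clicks it into place at 0 and every 1.047 rad (60 degrees), a nest exactly at the hatch; let go within about 0.4 rad of a click it draws itself onto it; about 0.15 N m takes it over. About 0 at the start.
- knob (a point): Middle of the top face of the dial's hand knob, on the dial's axis above the hood, 138 mm above the bench; axes turn with the dial, z up. Black hexagonal prism, 40 mm across flats, from 110 to 138 mm above the bench; two opposite flats face along this frame's x axis, the others 60 degrees on. Gripped across two flats and turned, it turns the dial.
- shutter (a joint): How far the shutter is open in m: 0 fully shut (hatch covered), 0.125 fully open, sliding along the machine's own +y; stays where it is left (about 1.5 N of friction). At the start it is shut or a little open.
- grip (a point): Middle of the top of the shutter's grip, 136 mm above the bench; axes as the machine's. The grip is an upright aluminium bar, 50 mm long in x, 12 mm thick in y, 27 mm high, on a dark plate 105 mm (x) by 130 mm (y), its top 109 mm above the bench; it stands 25 mm to +y of the plate's middle, at own (-94, 25) of the machine when shut.
- mat: Grey bench mat, 270 by 190 by 3 mm, fixed; origin in the middle of its underside, x along its long side. The sensor heads stand on it at the start.
- head1: A potted sensor head: an aluminium cylinder 34 mm across on a round mounting flange 50 mm across and 9 mm thick (lower rim chamfered 2.5 mm), 45 mm tall in all, about 110 g, a dark window on top; origin at the centre of its underside, z up to the window. All are alike; three to five are there, the rest are absent.
- head2: A potted sensor head: an aluminium cylinder 34 mm across on a round mounting flange 50 mm across and 9 mm thick (lower rim chamfered 2.5 mm), 45 mm tall in all, about 110 g, a dark window on top; origin at the centre of its underside, z up to the window. All are alike; three to five are there, the rest are absent.
- head3: A potted sensor head: an aluminium cylinder 34 mm across on a round mounting flange 50 mm across and 9 mm thick (lower rim chamfered 2.5 mm), 45 mm tall in all, about 110 g, a dark window on top; origin at the centre of its underside, z up to the window. All are alike; three to five are there, the rest are absent.
- head4: A potted sensor head: an aluminium cylinder 34 mm across on a round mounting flange 50 mm across and 9 mm thick (lower rim chamfered 2.5 mm), 45 mm tall in all, about 110 g, a dark window on top; origin at the centre of its underside, z up to the window. All are alike; three to five are there, the rest are absent.
- head5: A potted sensor head: an aluminium cylinder 34 mm across on a round mounting flange 50 mm across and 9 mm thick (lower rim chamfered 2.5 mm), 45 mm tall in all, about 110 g, a dark window on top; origin at the centre of its underside, z up to the window. All are alike; three to five are there, the rest are absent.
- adhesive: Bystander: white dropper bottle of adhesive with black nozzle, 38 mm across, 108 mm tall; origin at the centre of its underside.
- solder: Bystander: reel of solder standing on its flange, 62 mm across, 48 mm tall; origin at the centre of its underside.
- driver: Bystander: screwdriver with blue handle lying on the bench, 190 mm long along its own x.
There are look-alikes about, which are no part of the job. What is shaped like the head3 but red is not meant.

How it is judged:
On the way, in this order (a step that is already met when the one before it is completed fails the run):
1. the shutter is slid open (value of joint shutter above 0.08 m), for 0.2 s.
2. every sensor head is seated upright in its nest under the hood, in neighbouring nests with none skipped, the last one clicked on too, with the dial resting on a click ((distance between head1 and under1 below 0.007 m or distance between head1 and under2 below 0.007 m or distance between head1 and under3 below 0.007 m or distance between head1 and under4 below 0.007 m or distance between head1 and under5 below 0.007 m) and (distance between head2 and under1 below 0.007 m or distance between head2 and under2 below 0.007 m or distance between head2 and under3 below 0.007 m or distance between head2 and under4 below 0.007 m or distance between head2 and under5 below 0.007 m) and (distance between head3 and under1 below 0.007 m or distance between head3 and under2 below 0.007 m or distance between head3 and under3 below 0.007 m or distance between head3 and under4 below 0.007 m or distance between head3 and under5 below 0.007 m) and (distance between head4 and under1 below 0.007 m or distance between head4 and under2 below 0.007 m or distance between head4 and under3 below 0.007 m or distance between head4 and under4 below 0.007 m or distance between head4 and under5 below 0.007 m) and (distance between head5 and under1 below 0.007 m or distance between head5 and under2 below 0.007 m or distance between head5 and under3 below 0.007 m or distance between head5 and under4 below 0.007 m or distance between head5 and under5 below 0.007 m) and angle between each of head1, head2, head3, head4, head5's own z axis and vertical below 0.12 rad and distance between any of head1, head2, head3, head4, head5 and under1 below 0.007 m and distance between any of head1, head2, head3, head4, head5 and under2 below 0.007 m and distance between any of head1, head2, head3, head4, head5 and under3 below 0.007 m and (not (distance between any of head1, head2, head3, head4, head5 and under5 below 0.007 m) or distance between any of head1, head2, head3, head4, head5 and under4 below 0.007 m) and value of joint shutter above 0.01 m), for 0.2 s.
At the end, for the whole second after the job is handed in: Every sensor head present is upright (within 0.12 rad) on the floor of a nest, within 7 mm of one of the places under1 to under5: the places 1, 2, 3 and, for more heads, 4 and 5 are filled in a row, so none is at the hatch; the heads are at rest, and the shutter is shut to within 5 mm ((distance between head1 and under1 below 0.007 m or distance between head1 and under2 below 0.007 m or distance between head1 and under3 below 0.007 m or distance between head1 and under4 below 0.007 m or distance between head1 and under5 below 0.007 m) and (distance between head2 and under1 below 0.007 m or distance between head2 and under2 below 0.007 m or distance between head2 and under3 below 0.007 m or distance between head2 and under4 below 0.007 m or distance between head2 and under5 below 0.007 m) and (distance between head3 and under1 below 0.007 m or distance between head3 and under2 below 0.007 m or distance between head3 and under3 below 0.007 m or distance between head3 and under4 below 0.007 m or distance between head3 and under5 below 0.007 m) and (distance between head4 and under1 below 0.007 m or distance between head4 and under2 below 0.007 m or distance between head4 and under3 below 0.007 m or distance between head4 and under4 below 0.007 m or distance between head4 and under5 below 0.007 m) and (distance between head5 and under1 below 0.007 m or distance between head5 and under2 below 0.007 m or distance between head5 and under3 below 0.007 m or distance between head5 and under4 below 0.007 m or distance between head5 and under5 below 0.007 m) and angle between each of head1, head2, head3, head4, head5's own z axis and vertical below 0.12 rad and distance between any of head1, head2, head3, head4, head5 and under1 below 0.007 m and distance between any of head1, head2, head3, head4, head5 and under2 below 0.007 m and distance between any of head1, head2, head3, head4, head5 and under3 below 0.007 m and (not (distance between any of head1, head2, head3, head4, head5 and under5 below 0.007 m) or distance between any of head1, head2, head3, head4, head5 and under4 below 0.007 m) and value of joint shutter below 0.005 m and linear speed of each of head1, head2, head3, head4, head5 below 0.02 m/s); the robot touches nothing.
It fails at once if the adhesive bottle is knocked over or pushed more than 40 mm (distance of adhesive from where it was at the start of the episode above 0.04 m or angle between adhesive's own z axis and vertical above 0.5 rad).
It fails at once if the solder reel is knocked over or pushed more than 40 mm (distance of solder from where it was at the start of the episode above 0.04 m or angle between solder's own z axis and vertical above 0.5 rad).
It fails at once if the screwdriver is pushed more than 40 mm (distance of driver from where it was at the start of the episode above 0.04 m).
Of head1, head2, head3, head4, head5 only 3 to 5 are there at a start; the rules pass over those that are not, and their reading is None.
At some moment in a run one of head1, head2, head3, head4, head5 may be knocked a few centimetres aside while the robot is not near it.
It also fails if it takes over 210 s, if anything falls off the work surface, if the arm or the gripper's body presses on something with over 40 N, if the wrist force passes 120 N, or if a joint passes its speed limit or range.

## Working session

There is one attempt and no reset: what is moved stays moved. The work goes in short steps, Python scripts to look and compute and a tool call to move; the robot and the scene stay as the last step left them, time stands still between calls to the robot, and variables do not carry over. Pictures are saved under pics/ and viewed, at most 14 in all, crops included, and the job is handed in when it is done.

Besides the shell and the picture viewer there is one more tool, called after ">>>" as name(argument=value, ...) on one line, values as JSON. drive_tool: Moves the arm, as the interface text tells. Its arguments: {"type":"object","properties":{"increments":{"type":"array","items":{"type":"object","properties":{"claw":{"type":"number"},"dx":{"type":"number"},"dy":{"type":"number"},"dz":{"type":"number"},"wx":{"type":"number"},"wy":{"type":"number"},"wz":{"type":"number"}}}},"newtons":{"type":"number"}},"required":["increments"]}

```bash
ls; mkdir -p pics; python3 - <<'E'
from station import *
import cv2
o=get_obs();print(o)
for n in("scene","top"):
    im,d=read_camera(n);cv2.imwrite(f"pics/{n}0.png",im[:,:,::-1]);c=calibration(n);print(n,c)
E
```

```text
pics
{'t': 0.0, 'q': array([ 1.06692043,  0.47780065,  0.02234205,  1.55643675, -0.01147657,
        1.10933745, -0.0830677 ]), 'joint_vel': array([-0.00104441, -0.00142775,  0.00029747, -0.00081796,  0.00030001,
        0.00088651,  0.00047519]), 'joint_torque': array([-1.14070635e-04, -5.96453762e+01,  1.60783432e+00, -2.81201345e+01,
        1.24856411e-02,  9.33278556e-03, -1.89495915e-05]), 'eef_pos': array([ 0.25999859, -0.62232056,  0.25533159]), 'tool_rot': array([-8.89751431e-04,  9.80477432e-01,  1.96629466e-01, -2.60019442e-04]), 'contact_force': array([ 0.49793757, -0.371936  ,  0.53390475]), 'torque': array([-0.02941287, -0.0097201 , -0.03336925]), 'grasp_force': 0.0, 'gripper_width': 1.0010061352759922}
scene {'intrinsics': array([[410.55514536,   0.        , 316.9910814 ],
       [  0.        , 410.55514536, 198.60011629],
       [  0.        ,   0.        ,   1.        ]]), 'k1': -0.05840232987551672, 'R': array([[-0.48692129,  0.87342765,  0.00563897],
       [ 0.59991644,  0.33912171, -0.72463559],
       [-0.63482906, -0.34945758, -0.68910918]]), 't': array([ 0.14120636, -0.30685705,  1.66934969])}
top {'intrinsics': array([[429.91058893,   0.        , 324.72814661],
       [  0.        , 429.91058893, 191.87633242],
       [  0.        ,   0.        ,   1.        ]]), 'k1': 0.02783406853939012, 'R': array([[-0.01910668, -0.99976   ,  0.01071788],
       [-0.99583257,  0.0180733 , -0.0893915 ],
       [ 0.08917634, -0.01238118, -0.9959389 ]]), 't': array([0.15187171, 0.54327711, 1.1729094 ])}
```

View pics/scene0.png

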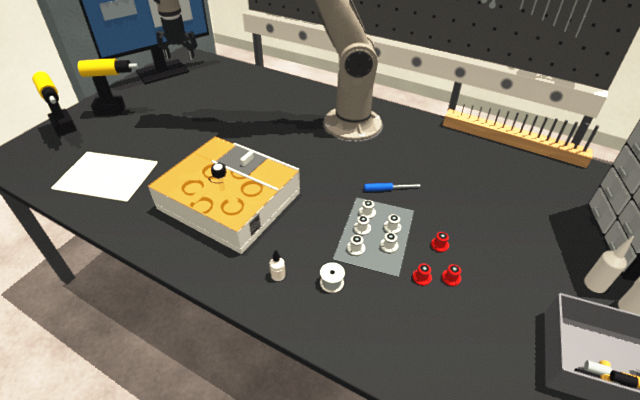

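View pics/top0.png

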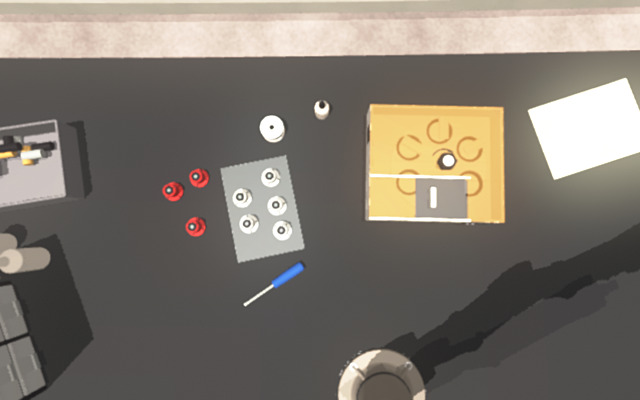

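The five white heads stand on the mat, at top px (270,176), (242,198), (277,205), (249,223) and (282,230). The three red ones are decoys. The carousel has its shutter toward the robot, with the grip at (433,197) and the knob at (447,160).

```bash
cat > h.py <<'E'
import numpy as np, cv2
from station import *
C={n:calibration(n) for n in("scene","top")}
def ray(n,px):
    c=C[n];K=c["intrinsics"];d=np.array([c["k1"],0,0,0,0.])
    u=cv2.undistortPoints(np.float64(px).reshape(-1,1,2),K,d)[:,0]
    R=c["R"];return -R.T@c["t"], np.c_[u,np.ones(len(u))]@R
def plane(n,px,z):
    o,v=ray(n,px);return o+v*((z-o[2])/v[:,2])[:,None]
def proj(n,X):
    c=C[n];r,_=cv2.Rodrigues(c["R"]);return cv2.projectPoints(np.float64(X).reshape(-1,3),r,c["t"],c["intrinsics"],np.array([c["k1"],0,0,0]))[0][:,0]
def tri(pa,pb):
    o1,v1=ray("scene",[pa]);o2,v2=ray("top",[pb]);v1=v1[0];v2=v2[0]
    s=np.linalg.lstsq(np.c_[v1,-v2],o2-o1,rcond=None)[0]
    a,b=o1+s[0]*v1,o2+s[1]*v2;return (a+b)/2,np.linalg.norm(a-b)
def blobs(m,lo,hi):
    n,l,st,ce=cv2.connectedComponentsWithStats(m.astype(np.uint8));return [(ce[i],st[i]) for i in range(1,n) if lo<=st[i,4]<=hi]
def tool():
    o=get_obs();w,x,y,z=o["tool_rot"];yaw=np.degrees(np.arctan2(2*(x*y+w*z),1-2*(y*y+z*z)));return o,yaw
def go(x,y,z,yaw=None):
    "needed tool-frame shift (mm) from here with present yaw, then turn"
    o,a=tool();d=(np.array([x,y,z])-o["eef_pos"])*1000;t=np.radians(a);c,s=np.cos(t),np.sin(t)
    return dict(dx=round(c*d[0]+s*d[1],1),dy=round(s*d[0]-c*d[1],1),dz=round(-d[2],1),wz=None if yaw is None else round(-((yaw-a+180)%360-180),1))
E
python3 - <<'E'
from h import *
import station;print([n for n in dir(station) if n[0]!='_'], getattr(station,'finger_overhang',None))
hv={};P={}
for n in C:
    im,d=read_camera(n);P[n]=(im,d);hv[n]=cv2.cvtColor(im,cv2.COLOR_RGB2HSV)
    H=hv[n];v=H[...,2];s=H[...,1]
    org=(H[...,0]>10)&(H[...,0]<28)&(s>120)&(v>120)
    k=max(blobs(cv2.morphologyEx(org.astype(np.uint8),cv2.MORPH_CLOSE,np.ones((5,5))),3000,1e6),key=lambda b:b[1][4])
    print(n,"org",k[1])
    x,y,w,h,_=k[1];sub=np.zeros_like(org);sub[y:y+h,x:x+w]=org[y:y+h,x:x+w]
    pts=np.argwhere(sub)[:,::-1].astype(np.float64)
    W=plane(n,pts,.104)[:,:2].astype(np.float32);r=cv2.minAreaRect(W);print(r,cv2.boxPoints(r).round(4).tolist())
    # bright low-sat blobs (heads)
    for c,st in blobs((v>120)&(s<60),25,900): 
        print("  br",c.round(1),st.tolist(),plane(n,[c],.03)[0].round(3))
# heads: top-face dark window
for n in C:
    im=P[n][0]
    cv2.imwrite(f"pics/{n}1.png",cv2.resize(im[150:270,210:320] if n=="top" else im[190:270,330:420],None,fx=5,fy=5,interpolation=cv2.INTER_CUBIC)[:,:,::-1])
im=P["top"][0];cv2.imwrite("pics/m.png",cv2.resize(im[95:230,360:512],None,fx=4,fy=4,interpolation=cv2.INTER_CUBIC)[:,:,::-1])
E
```

```text
['PlanningError', 'calibration', 'finger_overhang', 'get_obs', 'hand_in', 'read_camera'] 0.025
scene org [ 148  136  151   96 6349]
((0.6125298142433167, -0.14961101114749908), (0.35478007793426514, 0.30633604526519775), 87.38727569580078) [[0.4514000117778778, -0.3197999894618988], [0.7574999928474426, -0.33379998803138733], [0.7735999822616577, 0.020600000396370888], [0.4675999879837036, 0.03460000082850456]]
  br [154.8  13.1] [149, 0, 13, 27, 188] [-0.487 -1.597  0.03 ]
  br [185.3   9.5] [179, 0, 14, 21, 201] [-0.625 -1.469  0.03 ]
  br [170.3  17.1] [163, 15, 16, 4, 29] [-0.479 -1.456  0.03 ]
  br [133.1  64.7] [129, 63, 9, 5, 35] [ 0.094 -1.149  0.03 ]
  br [51.8 98.7] [49, 96, 6, 7, 30] [ 0.503 -1.219  0.03 ]
  br [331.1 112.1] [326, 108, 10, 8, 42] [ 0.009 -0.091  0.03 ]
  br [361.9 128.2] [325, 111, 58, 28, 573] [0.053 0.068 0.03 ]
  br [635.6 140.2] [630, 132, 10, 19, 46] [-0.424  1.04   0.03 ]
  br [630.8 155.3] [622, 146, 18, 23, 79] [-0.299  1.019  0.03 ]
  br [621.  163.3] [615, 154, 12, 21, 86] [-0.224  0.984  0.03 ]
  br [616.2 191.3] [602, 168, 28, 46, 336] [-0.041 
[... 696 characters left out ...]
01807), 87.4236068725586) [[0.45210000872612, -0.3188999891281128], [0.7559999823570251, -0.33250001072883606], [0.7717999815940857, 0.01730000041425228], [0.46790000796318054, 0.03099999949336052]]
  br [321.  110.1] [314, 100, 16, 20, 211] [0.777 0.148 0.03 ]
  br [271.8 128.4] [259, 115, 26, 28, 557] [0.726 0.286 0.03 ]
  br [ 17.5 138.6] [14, 136, 8, 7, 40] [0.707 0.98  0.03 ]
  br [447.9 160.2] [442, 154, 13, 13, 135] [ 0.628 -0.203  0.03 ]
  br [258.  294.9] [243, 284, 31, 23, 139] [0.269 0.327 0.03 ]
  br [ 10.1 313.9] [0, 286, 26, 53, 758] [0.238 0.977 0.03 ]
  br [  8.2 378.6] [0, 346, 22, 54, 585] [0.074 0.973 0.03 ]
  br [419.7 395. ] [412, 389, 14, 11, 109] [ 0.002 -0.099  0.03 ]
```

```bash
python3 - <<'E'
import cv2,numpy as np
a=cv2.imread("pics/scene1.png");b=cv2.imread("pics/top1.png");m=cv2.imread("pics/m.png")
print(a.shape,b.shape,m.shape)
c=np.zeros((600,800,3),np.uint8)
b=cv2.resize(b,(440,480));c[:300,:338]=cv2.resize(a,(338,300));c[:,338:]=0
c[:300,340:340+275]=cv2.resize(b,(275,300));c[300:,:400]=cv2.resize(m,None,fx=.555,fy=.555)[:300,:400] if 0 else 0
cv2.imwrite("pics/heads.png",c[:300,:620]);
E
```

```text
(400, 450, 3) (600, 550, 3) (540, 608, 3)
```

View pics/top1.png

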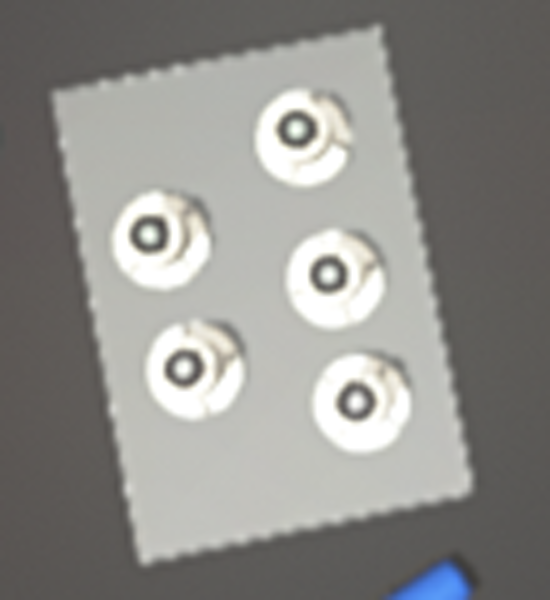

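View pics/m.png

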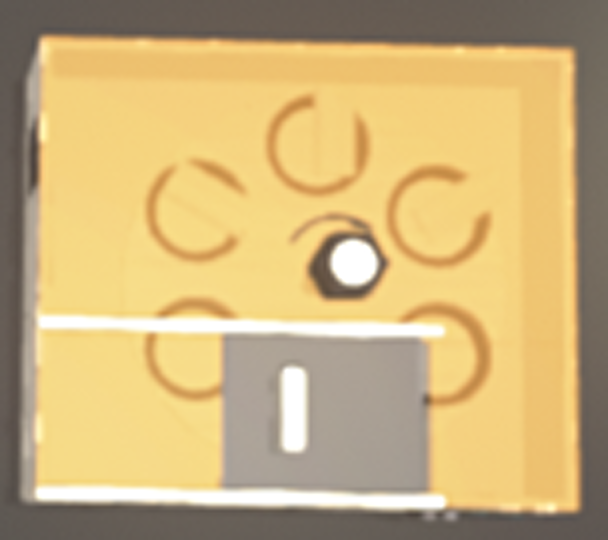

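The crops show dark window rings on all five heads. On the carousel, the white disc on the knob top is at about (448,160) and the grip bar at (433,197).

```bash
cat >> h.py <<'E'
def rings(n,im,seed,rad=9,thr=95,f=4):
    "dark ring centre near each seed"
    g=cv2.cvtColor(im,cv2.COLOR_RGB2GRAY);out=[]
    for s in seed:
        x0,y0=int(s[0])-rad,int(s[1])-rad;G=cv2.resize(g[y0:y0+2*rad+1,x0:x0+2*rad+1],None,fx=f,fy=f,interpolation=cv2.INTER_CUBIC)
        cs,_=cv2.findContours((G<thr).astype(np.uint8),cv2.RETR_EXTERNAL,cv2.CHAIN_APPROX_NONE)
        cs=[c for c in cs if cv2.contourArea(c)>100]
        if not cs: out.append(None);continue
        def cen(c): M=cv2.moments(c);return np.array([M["m10"]/M["m00"],M["m01"]/M["m00"]])
        c=min(cs,key=lambda c:np.linalg.norm(cen(c)-f*(rad+.5)))
        out.append((np.r_[x0,y0]+(cen(c)+.5)/f-.5, cv2.contourArea(c)/f/f))
    return out
def heads(H):
    "re-measure heads whose approximate xy are given"
    X=np.c_[np.array(H),np.full(len(H),.048)];im={n:read_camera(n)[0] for n in C};r={n:rings(n,im[n],proj(n,X)) for n in C}
    for i in range(len(H)):
        a,b=r["scene"][i],r["top"][i]
        if a is None or b is None: print(i,"missing",a,b);continue
        p,e=tri(a[0],b[0]);print(i,p.round(4),"gap",round(e,4),"areas",round(a[1],1),round(b[1],1))
    return im
E
python3 - <<'E'
from h import *
S=[(270,176),(240,197),(276,205),(247,224),(281,230)]
H=plane("top",S,.048)[:,:2];print(H.round(3).tolist())
im=heads(H)
# knob, grip
k={}
for n,kp,gp in(("scene",(218,168),(248,157)),("top",(448,160),(433,197))):
    g=im[n].astype(int);print(n)
    for c,st in blobs(g.min(2)>185,10,400):
        if np.hypot(*(c-kp))<10 or np.hypot(*(c-gp))<12: print(c.round(2),st.tolist());k[n,'k' if np.hypot(*(c-kp))<10 else 'g']=c
for q in 'kg':
    if("scene",q) in k and("top",q) in k: print(q,tri(k["scene",q],k["top",q]))
print(plane("top",[k["top","k"]],.138), plane("top",[k["top","g"]],.136))
cv2.imwrite("pics/sm.png",cv2.resize(im["scene"][130:250,140:310],None,fx=4,fy=4,interpolation=cv2.INTER_CUBIC)[:,:,::-1])
for n in C: print(n,np.median(read_camera(n)[1][0:1]))
E
```

```text
[[0.59, 0.291], [0.534, 0.372], [0.51, 0.275], [0.461, 0.354], [0.443, 0.262]]
0 missing (array([356.44726491, 238.70138127]), 28.46875) None
1 missing (array([390.45563895, 236.05119323]), 27.0625) None
2 missing (array([362.72368122, 218.57315825]), 22.90625) None
3 missing (array([393.73103899, 217.55367332]), 21.90625) None
4 missing (array([367.69970238, 203.27767857]), 8.75) None
scene
[216.65 165.3 ] [212, 160, 10, 10, 54]
top
[448.03 160.16] [443, 155, 11, 11, 99]
[433.   196.87] [430, 187, 7, 21, 141]
k (array([ 0.61064759, -0.17047929,  0.14176469]), np.float64(0.00178770880271857))
[[ 0.61076516 -0.17081061  0.138     ]] [[ 0.51835044 -0.12945187  0.136     ]]
scene 1.7033498
top 1.9594074
```

View pics/sm.png

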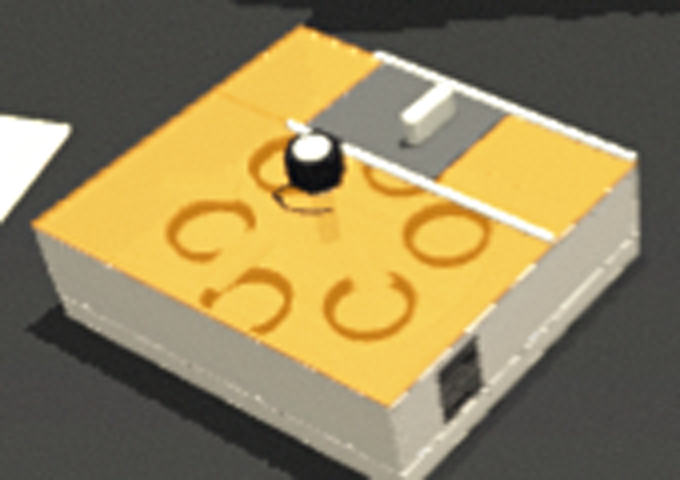

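```bash
sed -i 's/rings(n,im\[n\],proj(n,X))/rings(n,im[n],proj(n,X),thr=95 if n=="scene" else 135)/' h.py; python3 - <<'E'
from h import *
heads(np.array([[0.59, 0.291], [0.534, 0.372], [0.51, 0.275], [0.461, 0.354], [0.443, 0.262]]))
print(go(.518,-.1295,.2,-2.5),tool()[1])
E
```

```text
0 [0.5914 0.2943 0.0476] gap 0.0018 areas 28.5 36.3
1 [0.5354 0.3746 0.048 ] gap 0.0021 areas 26.9 37.7
2 [0.5118 0.2775 0.0484] gap 0.0015 areas 22.8 34.6
3 [0.4624 0.356  0.0482] gap 0.0019 areas 21.9 36.2
4 [0.4428 0.2633 0.0466] gap 0.001 areas 8.9 35.4
{'dx': np.float64(428.0), 'dy': np.float64(-355.8), 'dz': np.float64(56.2), 'wz': np.float64(25.2)} 22.674377203334075
```

>>> drive_tool(increments=[{"wz":8.4},{"wz":8.4},{"wz":8.4},{}])

```text
schema error: expected keys claw, dx, dy, dz, wx, wy, wz
```

>>> drive_tool(increments=[{"claw":0.05,"dx":0,"dy":0,"dz":0,"wx":0,"wy":0,"wz":8.4},{"claw":0.05,"dx":0,"dy":0,"dz":0,"wx":0,"wy":0,"wz":8.4},{"claw":0.05,"dx":0,"dy":0,"dz":0,"wx":0,"wy":0,"wz":8.4},{"claw":0.05,"dx":0,"dy":0,"dz":0,"wx":0,"wy":0,"wz":0}], newtons=30)

```text
t: 1.0
eef_pos: [0.2604, -0.6228, 0.2563]
tool_rot: [0.0, 1.0, -0.021, -0.0]
contact_force: [-0.3, 0.3, 0.7]
gripper_width: 0.582
grasp_force: 0.0
```

```bash
python3 - <<'E'
from h import *
print(go(.518,-.1295,.2,-2.5),tool()[1])
E
```

```text
{'dx': np.float64(236.4), 'dy': np.float64(-503.8), 'dz': np.float64(56.3), 'wz': np.float64(0.1)} -2.437982568255936
```

>>> drive_tool(increments=[{"claw":0.05,"dx":0.0197,"dy":-0.042,"dz":0.0047,"wx":0,"wy":0,"wz":0},{"claw":0.05,"dx":0.0197,"dy":-0.042,"dz":0.0047,"wx":0,"wy":0,"wz":0},{"claw":0.05,"dx":0.0197,"dy":-0.042,"dz":0.0047,"wx":0,"wy":0,"wz":0},{"claw":0.05,"dx":0.0197,"dy":-0.042,"dz":0.0047,"wx":0,"wy":0,"wz":0},{"claw":0.05,"dx":0.0197,"dy":-0.042,"dz":0.0047,"wx":0,"wy":0,"wz":0},{"claw":0.05,"dx":0.0197,"dy":-0.042,"dz":0.0047,"wx":0,"wy":0,"wz":0},{"claw":0.05,"dx":0.0197,"dy":-0.042,"dz":0.0047,"wx":0,"wy":0,"wz":0},{"claw":0.05,"dx":0.0197,"dy":-0.042,"dz":0.0047,"wx":0,"wy":0,"wz":0},{"claw":0.05,"dx":0.0197,"dy":-0.042,"dz":0.0047,"wx":0,"wy":0,"wz":0},{"claw":0.05,"dx":0.0197,"dy":-0.042,"dz":0.0047,"wx":0,"wy":0,"wz":0},{"claw":0.05,"dx":0.0197,"dy":-0.042,"dz":0.0047,"wx":0,"wy":0,"wz":0},{"claw":0.05,"dx":0.0197,"dy":-0.042,"dz":0.0047,"wx":0,"wy":0,"wz":0},{"claw":0.05,"dx":0,"dy":0,"dz":0,"wx":0,"wy":0,"wz":0},{"claw":0.05,"dx":0,"dy":0,"dz":0,"wx":0,"wy":0,"wz":0}])

```text
t: 2.75
eef_pos: [0.5184, -0.1303, 0.1999]
tool_rot: [0.0, 1.0, -0.021, -0.0]
contact_force: [0.3, -1.7, -0.0]
gripper_width: 0.586
grasp_force: 0.0
```

```bash
python3 - <<'E'
from h import *
print(go(.518,-.1295,.139,-2.5),tool()[0]['q'])
E
```

```text
{'dx': np.float64(-0.4), 'dy': np.float64(-0.8), 'dz': np.float64(60.9), 'wz': np.float64(0.1)} [ 0.22501442  0.31629254 -0.11573983  1.94189951  0.04708126  0.88605204
 -1.52784869]
```

>>> drive_tool(increments=[{"claw":0.05,"dx":0,"dy":-0.001,"dz":0.02,"wx":0,"wy":0,"wz":0},{"claw":0.05,"dx":0,"dy":0,"dz":0.02,"wx":0,"wy":0,"wz":0},{"claw":0.05,"dx":0,"dy":0,"dz":0.015,"wx":0,"wy":0,"wz":0},{"claw":0.05,"dx":0,"dy":0,"dz":0.006,"wx":0,"wy":0,"wz":0},{"claw":0.0,"dx":0,"dy":0,"dz":0,"wx":0,"wy":0,"wz":0},{"claw":0.0,"dx":0,"dy":0,"dz":0,"wx":0,"wy":0,"wz":0},{"claw":0.0,"dx":0,"dy":0,"dz":0,"wx":0,"wy":0,"wz":0},{"claw":0.0,"dx":0,"dy":0,"dz":0,"wx":0,"wy":0,"wz":0},{"claw":0.0,"dx":0,"dy":0,"dz":0,"wx":0,"wy":0,"wz":0},{"claw":0.0,"dx":0,"dy":0,"dz":0,"wx":0,"wy":0,"wz":0}])

```text
t: 4.0
eef_pos: [0.5191, -0.1289, 0.1396]
tool_rot: [0.0, 1.0, -0.022, 0.001]
contact_force: [-1.2, -1.4, 6.3]
gripper_width: 0.133
grasp_force: 34.5
```

>>> drive_tool(increments=[{"claw":0.0,"dx":0,"dy":-0.01,"dz":0,"wx":0,"wy":0,"wz":0},{"claw":0.0,"dx":0,"dy":-0.016,"dz":0,"wx":0,"wy":0,"wz":0},{"claw":0.0,"dx":0,"dy":-0.016,"dz":0,"wx":0,"wy":0,"wz":0},{"claw":0.0,"dx":0,"dy":-0.016,"dz":0,"wx":0,"wy":0,"wz":0},{"claw":0.0,"dx":0,"dy":-0.016,"dz":0,"wx":0,"wy":0,"wz":0},{"claw":0.0,"dx":0,"dy":-0.016,"dz":0,"wx":0,"wy":0,"wz":0},{"claw":0.0,"dx":0,"dy":-0.015,"dz":0,"wx":0,"wy":0,"wz":0},{"claw":0.0,"dx":0,"dy":-0.008,"dz":0,"wx":0,"wy":0,"wz":0},{"claw":0.0,"dx":0,"dy":0,"dz":0,"wx":0,"wy":0,"wz":0},{"claw":0.0,"dx":0,"dy":0,"dz":0,"wx":0,"wy":0,"wz":0}])

```text
t: 5.25
eef_pos: [0.5237, -0.0162, 0.1396]
tool_rot: [0.0, 1.0, -0.022, 0.0]
contact_force: [-2.5, -2.4, 7.0]
gripper_width: 0.134
grasp_force: 34.8
```

>>> drive_tool(increments=[{"claw":0.06,"dx":0,"dy":0,"dz":0,"wx":0,"wy":0,"wz":0},{"claw":0.06,"dx":0,"dy":0,"dz":0,"wx":0,"wy":0,"wz":0},{"claw":0.06,"dx":0,"dy":0,"dz":0,"wx":0,"wy":0,"wz":0},{"claw":0.06,"dx":0,"dy":0,"dz":-0.03,"wx":0,"wy":0,"wz":0},{"claw":0.06,"dx":0,"dy":0,"dz":-0.03,"wx":0,"wy":0,"wz":0},{"claw":0.06,"dx":0,"dy":0,"dz":0,"wx":0,"wy":0,"wz":0}])

```text
t: 6.0
eef_pos: [0.5252, -0.0157, 0.201]
tool_rot: [-0.0, 1.0, -0.022, 0.002]
contact_force: [0.4, -0.2, -0.6]
gripper_width: 0.704
grasp_force: 0.0
```

```bash
python3 - <<'E'
from h import *
im=heads(np.array([[0.5914, 0.2943], [0.5354, 0.3746], [0.5118, 0.2775], [0.4624, 0.356], [0.4428, 0.2633]]))
print(go(.4428,.2633,.12,-2.5),tool()[0]['q'])
cv2.imwrite("pics/m2.png",cv2.resize(im["top"][95:230,340:512],None,fx=4,fy=4,interpolation=cv2.INTER_CUBIC)[:,:,::-1])
E
```

```text
0 [0.5914 0.2943 0.0476] gap 0.0018 areas 28.5 36.5
1 [0.5354 0.3746 0.0481] gap 0.0021 areas 26.9 37.9
2 [0.5118 0.2775 0.0484] gap 0.0015 areas 22.7 34.8
3 [0.4624 0.356  0.0482] gap 0.0019 areas 22.1 36.4
4 [0.4429 0.2632 0.0465] gap 0.0009 areas 8.6 35.5
{'dx': np.float64(-92.9), 'dy': np.float64(-275.3), 'dz': np.float64(78.7), 'wz': np.float64(-0.0)} [ 0.03617949  0.30305514 -0.14957009  1.96539705  0.05791082  0.87713362
 -1.75856337]
```

View pics/m2.png

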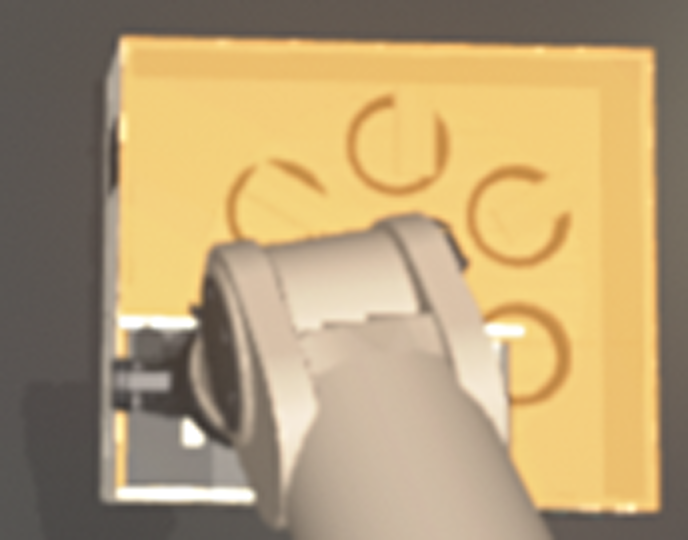

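The shutter plate has moved left and is fully open. The arm hides the hatch in this view.

>>> drive_tool(increments=[{"claw":0.065,"dx":-0.0133,"dy":-0.0393,"dz":0.005,"wx":0,"wy":0,"wz":0},{"claw":0.065,"dx":-0.0133,"dy":-0.0393,"dz":0.005,"wx":0,"wy":0,"wz":0},{"claw":0.065,"dx":-0.0133,"dy":-0.0393,"dz":0.01,"wx":0,"wy":0,"wz":0},{"claw":0.065,"dx":-0.0133,"dy":-0.0393,"dz":0.015,"wx":0,"wy":0,"wz":0},{"claw":0.065,"dx":-0.0133,"dy":-0.0393,"dz":0.015,"wx":0,"wy":0,"wz":0},{"claw":0.065,"dx":-0.0133,"dy":-0.0393,"dz":0.015,"wx":0,"wy":0,"wz":0},{"claw":0.065,"dx":-0.0133,"dy":-0.0393,"dz":0.015,"wx":0,"wy":0,"wz":0},{"claw":0.065,"dx":0,"dy":0,"dz":0,"wx":0,"wy":0,"wz":0},{"claw":0.065,"dx":0,"dy":0,"dz":0,"wx":0,"wy":0,"wz":0}])

```text
t: 7.22
eef_pos: [0.4423, 0.2621, 0.118]
tool_rot: [0.001, 1.0, -0.022, -0.001]
contact_force: [0.4, -0.4, 0.5]
gripper_width: 0.759
grasp_force: 0.0
```

```bash
python3 - <<'E'
from h import *
print(go(.4428,.2633,.046,-2.5),tool()[0]['q'])
E
```

```text
{'dx': np.float64(0.4), 'dy': np.float64(-1.2), 'dz': np.float64(72.0), 'wz': np.float64(-0.0)} [-0.45140651  0.41408925 -0.25030179  2.04014827  0.15436581  0.70700445
 -2.41420384]
```

>>> drive_tool(increments=[{"claw":0.065,"dx":0.0004,"dy":-0.0012,"dz":0.02,"wx":0,"wy":0,"wz":0},{"claw":0.065,"dx":0,"dy":0,"dz":0.02,"wx":0,"wy":0,"wz":0},{"claw":0.065,"dx":0,"dy":0,"dz":0.02,"wx":0,"wy":0,"wz":0},{"claw":0.065,"dx":0,"dy":0,"dz":0.012,"wx":0,"wy":0,"wz":0},{"claw":0.065,"dx":0,"dy":0,"dz":0,"wx":0,"wy":0,"wz":0},{"claw":0.0,"dx":0,"dy":0,"dz":0,"wx":0,"wy":0,"wz":0},{"claw":0.0,"dx":0,"dy":0,"dz":0,"wx":0,"wy":0,"wz":0},{"claw":0.0,"dx":0,"dy":0,"dz":0,"wx":0,"wy":0,"wz":0},{"claw":0.0,"dx":0,"dy":0,"dz":0,"wx":0,"wy":0,"wz":0},{"claw":0.0,"dx":0,"dy":0,"dz":0,"wx":0,"wy":0,"wz":0}])

```text
t: 8.48
eef_pos: [0.4437, 0.2645, 0.0478]
tool_rot: [-0.0, 1.0, -0.022, 0.001]
contact_force: [-1.4, -1.3, 6.2]
gripper_width: 0.386
grasp_force: 30.1
```

```bash
python3 - <<'E'
from h import *
print(go(.5161,-.1663,.2,-2.5),tool()[0]['eef_pos'])
E
```

```text
{'dx': np.float64(91.3), 'dy': np.float64(427.2), 'dz': np.float64(-152.2), 'wz': np.float64(-0.0)} [0.44371048 0.26447992 0.0477642 ]
```

>>> drive_tool(increments=[{"claw":0.0,"dx":0,"dy":0,"dz":-0.03,"wx":0,"wy":0,"wz":0},{"claw":0.0,"dx":0,"dy":0,"dz":-0.045,"wx":0,"wy":0,"wz":0},{"claw":0.0,"dx":0,"dy":0.02,"dz":-0.045,"wx":0,"wy":0,"wz":0},{"claw":0.0,"dx":0.009,"dy":0.0407,"dz":-0.037,"wx":0,"wy":0,"wz":0},{"claw":0.0,"dx":0.009,"dy":0.0407,"dz":0,"wx":0,"wy":0,"wz":0},{"claw":0.0,"dx":0.009,"dy":0.0407,"dz":0,"wx":0,"wy":0,"wz":0},{"claw":0.0,"dx":0.009,"dy":0.0407,"dz":0,"wx":0,"wy":0,"wz":0},{"claw":0.0,"dx":0.009,"dy":0.0407,"dz":0,"wx":0,"wy":0,"wz":0},{"claw":0.0,"dx":0.009,"dy":0.0407,"dz":0,"wx":0,"wy":0,"wz":0},{"claw":0.0,"dx":0.009,"dy":0.0407,"dz":0,"wx":0,"wy":0,"wz":0},{"claw":0.0,"dx":0.009,"dy":0.0407,"dz":0,"wx":0,"wy":0,"wz":0},{"claw":0.0,"dx":0.009,"dy":0.0407,"dz":0,"wx":0,"wy":0,"wz":0},{"claw":0.0,"dx":0.009,"dy":0.0407,"dz":0,"wx":0,"wy":0,"wz":0},{"claw":0.0,"dx":0,"dy":0,"dz":0,"wx":0,"wy":0,"wz":0},{"claw":0.0,"dx":0,"dy":0,"dz":0,"wx":0,"wy":0,"wz":0}])

```text
t: 10.35
eef_pos: [0.514, -0.1656, 0.2037]
tool_rot: [-0.0, 1.0, -0.022, -0.0]
contact_force: [0.5, 0.5, -0.9]
gripper_width: 0.385
grasp_force: 30.5
```

```bash
python3 - <<'E'
from h import *
print(go(.5161,-.1663,.0915,-2.5),tool()[0]['eef_pos'])
im={n:read_camera(n)[0] for n in C}
a=cv2.resize(im["scene"][120:250,140:310],None,fx=4,fy=4,interpolation=cv2.INTER_CUBIC)
cv2.imwrite("pics/p1.png",a[:,:,::-1])
E
```

```text
{'dx': np.float64(2.1), 'dy': np.float64(0.6), 'dz': np.float64(112.2), 'wz': np.float64(-0.0)} [ 0.51402272 -0.16558218  0.20372371]
```

View pics/p1.png

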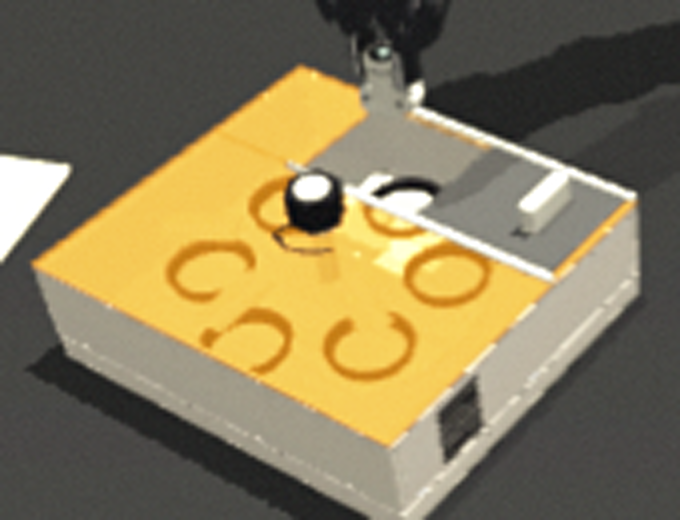

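The first head is held over the hatch, at about (390,75) in the crop. The shutter grip is at far +y and the nest floor is visible.

>>> drive_tool(increments=[{"claw":0.0,"dx":0.002,"dy":0.0006,"dz":0.025,"wx":0,"wy":0,"wz":0},{"claw":0.0,"dx":0,"dy":0,"dz":0.03,"wx":0,"wy":0,"wz":0},{"claw":0.0,"dx":0,"dy":0,"dz":0.02,"wx":0,"wy":0,"wz":0},{"claw":0.0,"dx":0,"dy":0,"dz":0.012,"wx":0,"wy":0,"wz":0},{"claw":0.0,"dx":0,"dy":0,"dz":0.008,"wx":0,"wy":0,"wz":0},{"claw":0.0,"dx":0,"dy":0,"dz":0.008,"wx":0,"wy":0,"wz":0},{"claw":0.0,"dx":0,"dy":0,"dz":0.004,"wx":0,"wy":0,"wz":0},{"claw":0.0,"dx":0,"dy":0,"dz":0.004,"wx":0,"wy":0,"wz":0},{"claw":0.0,"dx":0,"dy":0,"dz":0,"wx":0,"wy":0,"wz":0},{"claw":0.0,"dx":0,"dy":0,"dz":0,"wx":0,"wy":0,"wz":0}])

```text
t: 11.7
eef_pos: [0.5165, -0.167, 0.0931]
tool_rot: [0.0, 1.0, -0.022, 0.0]
contact_force: [0.5, -0.2, -1.8]
gripper_width: 0.383
grasp_force: 30.5
```

>>> drive_tool(increments=[{"claw":0.0,"dx":0,"dy":0,"dz":0.0015,"wx":0,"wy":0,"wz":0},{"claw":0.052,"dx":0,"dy":0,"dz":0,"wx":0,"wy":0,"wz":0},{"claw":0.052,"dx":0,"dy":0,"dz":0,"wx":0,"wy":0,"wz":0},{"claw":0.052,"dx":0,"dy":0,"dz":0,"wx":0,"wy":0,"wz":0},{"claw":0.052,"dx":0,"dy":0,"dz":-0.02,"wx":0,"wy":0,"wz":0},{"claw":0.052,"dx":0,"dy":0,"dz":-0.04,"wx":0,"wy":0,"wz":0},{"claw":0.052,"dx":0,"dy":0,"dz":-0.04,"wx":0,"wy":0,"wz":0},{"claw":0.06,"dx":0.03,"dy":0,"dz":-0.008,"wx":0,"wy":0,"wz":0},{"claw":0.06,"dx":0.035,"dy":0,"dz":0,"wx":0,"wy":0,"wz":0},{"claw":0.06,"dx":0.03,"dy":0,"dz":0,"wx":0,"wy":0,"wz":0},{"claw":0.06,"dx":0,"dy":0,"dz":0,"wx":0,"wy":0,"wz":-10},{"claw":0.06,"dx":0,"dy":0,"dz":0,"wx":0,"wy":0,"wz":-10},{"claw":0.06,"dx":0,"dy":0,"dz":0,"wx":0,"wy":0,"wz":-10},{"claw":0.06,"dx":0,"dy":0,"dz":0,"wx":0,"wy":0,"wz":0}])

```text
t: 13.45
eef_pos: [0.611, -0.1713, 0.1993]
tool_rot: [-0.0, 0.972, 0.237, -0.0]
contact_force: [-0.6, 0.2, 0.0]
gripper_width: 0.702
grasp_force: 0.0
```

```bash
python3 - <<'E'
from h import *
print(go(.6108,-.1706,.139,27.5),tool()[0]['eef_pos'])
im={n:read_camera(n)[0] for n in C}
a=cv2.resize(im["scene"][120:250,140:310],None,fx=3,fy=3,interpolation=cv2.INTER_CUBIC)
b=cv2.resize(im["top"][95:230,360:512],None,fx=2,fy=2,interpolation=cv2.INTER_CUBIC)
c=np.zeros((390,800,3),np.uint8);c[:390,:510]=a;c[:270,510:800]=b[:,:290]
cv2.imwrite("pics/p2.png",c[:,:,::-1])
E
```

```text
{'dx': np.float64(0.1), 'dy': np.float64(-0.7), 'dz': np.float64(60.3), 'wz': np.float64(-0.1)} [ 0.61104517 -0.17126717  0.19931043]
```

View pics/p2.png

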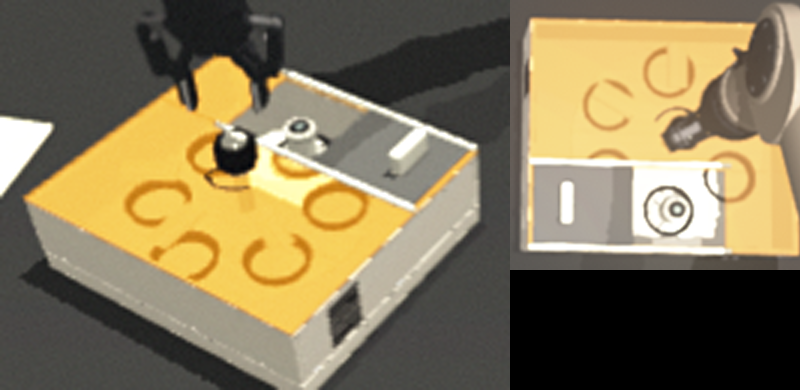

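The head stands centred in the hatch nest ring, at (668,210) in the composite. Next is the knob.

>>> drive_tool(increments=[{"claw":0.06,"dx":0,"dy":-0.0007,"dz":0.03,"wx":0,"wy":0,"wz":0},{"claw":0.06,"dx":0,"dy":0,"dz":0.02,"wx":0,"wy":0,"wz":0},{"claw":0.06,"dx":0,"dy":0,"dz":0.0105,"wx":0,"wy":0,"wz":0},{"claw":0.0,"dx":0,"dy":0,"dz":0,"wx":0,"wy":0,"wz":0},{"claw":0.0,"dx":0,"dy":0,"dz":0,"wx":0,"wy":0,"wz":0},{"claw":0.0,"dx":0,"dy":0,"dz":0,"wx":0,"wy":0,"wz":0},{"claw":0.0,"dx":0,"dy":0,"dz":0,"wx":0,"wy":0,"wz":0},{"claw":0.0,"dx":0,"dy":0,"dz":0,"wx":0,"wy":0,"wz":4},{"claw":0.0,"dx":0,"dy":0,"dz":0,"wx":0,"wy":0,"wz":5},{"claw":0.0,"dx":0,"dy":0,"dz":0,"wx":0,"wy":0,"wz":5},{"claw":0.0,"dx":0,"dy":0,"dz":0,"wx":0,"wy":0,"wz":5},{"claw":0.0,"dx":0,"dy":0,"dz":0,"wx":0,"wy":0,"wz":5},{"claw":0.0,"dx":0,"dy":0,"dz":0,"wx":0,"wy":0,"wz":6},{"claw":0.0,"dx":0,"dy":0,"dz":0,"wx":0,"wy":0,"wz":6},{"claw":0.0,"dx":0,"dy":0,"dz":0,"wx":0,"wy":0,"wz":6},{"claw":0.0,"dx":0,"dy":0,"dz":0,"wx":0,"wy":0,"wz":5},{"claw":0.0,"dx":0,"dy":0,"dz":0,"wx":0,"wy":0,"wz":5},{"claw":0.0,"dx":0,"dy":0,"dz":0,"wx":0,"wy":0,"wz":5},{"claw":0.0,"dx":0,"dy":0,"dz":0,"wx":0,"wy":0,"wz":3},{"claw":0.0,"dx":0,"dy":0,"dz":0,"wx":0,"wy":0,"wz":0}])

```text
t: 16.05
eef_pos: [0.6109, -0.1692, 0.1388]
tool_rot: [-0.001, 0.96, -0.279, -0.0]
contact_force: [0.7, 2.5, -7.4]
gripper_width: 0.465
grasp_force: 35.0
```

>>> drive_tool(increments=[{"claw":0.065,"dx":0,"dy":0,"dz":0,"wx":0,"wy":0,"wz":0},{"claw":0.065,"dx":0,"dy":0,"dz":0,"wx":0,"wy":0,"wz":0},{"claw":0.065,"dx":0,"dy":0,"dz":0,"wx":0,"wy":0,"wz":0},{"claw":0.065,"dx":0,"dy":0,"dz":-0.025,"wx":0,"wy":0,"wz":0},{"claw":0.065,"dx":0,"dy":0,"dz":-0.04,"wx":0,"wy":0,"wz":0},{"claw":0.065,"dx":0,"dy":0,"dz":0,"wx":0,"wy":0,"wz":-10},{"claw":0.065,"dx":0,"dy":0,"dz":0,"wx":0,"wy":0,"wz":-10},{"claw":0.065,"dx":0,"dy":0,"dz":0,"wx":0,"wy":0,"wz":-10},{"claw":0.065,"dx":0,"dy":0,"dz":0,"wx":0,"wy":0,"wz":0}])

```text
t: 17.18
eef_pos: [0.6109, -0.1709, 0.2042]
tool_rot: [-0.0, 1.0, -0.023, 0.0]
contact_force: [-0.6, -0.6, 0.0]
gripper_width: 0.763
grasp_force: 0.0
```

```bash
python3 - <<'E'
from h import *
im=heads(np.array([[0.5914, 0.2943], [0.5354, 0.3746], [0.5118, 0.2775], [0.4624, 0.356]]))
print(go(.4624,.356,.12,-2.5),tool()[0]['eef_pos'],tool()[1])
a=cv2.resize(im["scene"][120:250,140:310],None,fx=3,fy=3,interpolation=cv2.INTER_CUBIC)
b=cv2.resize(im["top"][95:230,360:512],None,fx=2,fy=2,interpolation=cv2.INTER_CUBIC)
c=np.zeros((390,800,3),np.uint8);c[:390,:510]=a;c[:270,510:800]=b[:,:290]
cv2.imwrite("pics/p3.png",c[:,:,::-1])
E
```

```text
0 [0.5914 0.2943 0.0476] gap 0.0018 areas 28.5 36.0
1 [0.5354 0.3746 0.0481] gap 0.0021 areas 27.0 37.5
2 [0.5117 0.2775 0.0487] gap 0.0016 areas 23.3 34.2
3 [0.4624 0.356  0.0482] gap 0.0019 areas 21.9 35.6
{'dx': np.float64(-173.6), 'dy': np.float64(-519.1), 'dz': np.float64(84.1), 'wz': np.float64(-0.2)} [ 0.61087089 -0.17081952  0.20407756] -2.7480364592289512
```

View pics/p3.png

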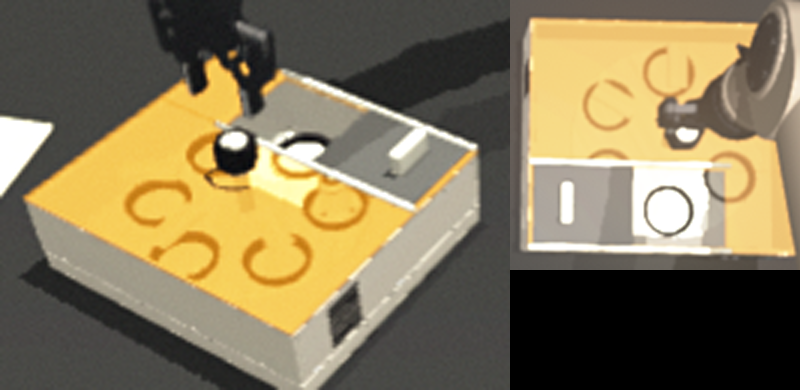

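The hatch nest is empty and centred. The first head is under the hood at place 1, at about (335,205).

>>> drive_tool(increments=[{"claw":0.065,"dx":-0.0145,"dy":-0.0433,"dz":0,"wx":0,"wy":0,"wz":0},{"claw":0.065,"dx":-0.0145,"dy":-0.0433,"dz":0,"wx":0,"wy":0,"wz":0},{"claw":0.065,"dx":-0.0145,"dy":-0.0433,"dz":0,"wx":0,"wy":0,"wz":0},{"claw":0.065,"dx":-0.0145,"dy":-0.0433,"dz":0,"wx":0,"wy":0,"wz":0},{"claw":0.065,"dx":-0.0145,"dy":-0.0433,"dz":0,"wx":0,"wy":0,"wz":0},{"claw":0.065,"dx":-0.0145,"dy":-0.0433,"dz":0,"wx":0,"wy":0,"wz":0},{"claw":0.065,"dx":-0.0145,"dy":-0.0433,"dz":0,"wx":0,"wy":0,"wz":0},{"claw":0.065,"dx":-0.0145,"dy":-0.0433,"dz":0.01,"wx":0,"wy":0,"wz":0},{"claw":0.065,"dx":-0.0145,"dy":-0.0433,"dz":0.015,"wx":0,"wy":0,"wz":0},{"claw":0.065,"dx":-0.0145,"dy":-0.0433,"dz":0.02,"wx":0,"wy":0,"wz":0},{"claw":0.065,"dx":-0.0145,"dy":-0.0433,"dz":0.02,"wx":0,"wy":0,"wz":0},{"claw":0.065,"dx":-0.0145,"dy":-0.0433,"dz":0.02,"wx":0,"wy":0,"wz":0},{"claw":0.065,"dx":0,"dy":0,"dz":0,"wx":0,"wy":0,"wz":0},{"claw":0.065,"dx":0,"dy":0,"dz":0,"wx":0,"wy":0,"wz":0}])

```text
t: 19.02
eef_pos: [0.4602, 0.3557, 0.1189]
tool_rot: [0.0, 1.0, -0.023, 0.0]
contact_force: [0.6, -1.4, -0.3]
gripper_width: 0.761
grasp_force: 0.0
```

```bash
python3 - <<'E'
from h import *
print(go(.4624,.356,.046,-2.5),tool()[0]['q'])
E
```

```text
{'dx': np.float64(2.2), 'dy': np.float64(-0.4), 'dz': np.float64(72.9), 'wz': np.float64(-0.1)} [-0.6343353   0.4959448  -0.16969979  1.88802056  0.11710732  0.76759212
 -2.48488182]
```

>>> drive_tool(increments=[{"claw":0.065,"dx":0.0022,"dy":-0.0004,"dz":0.02,"wx":0,"wy":0,"wz":0},{"claw":0.065,"dx":0,"dy":0,"dz":0.02,"wx":0,"wy":0,"wz":0},{"claw":0.065,"dx":0,"dy":0,"dz":0.02,"wx":0,"wy":0,"wz":0},{"claw":0.065,"dx":0,"dy":0,"dz":0.013,"wx":0,"wy":0,"wz":0},{"claw":0.065,"dx":0,"dy":0,"dz":0,"wx":0,"wy":0,"wz":0},{"claw":0.0,"dx":0,"dy":0,"dz":0,"wx":0,"wy":0,"wz":0},{"claw":0.0,"dx":0,"dy":0,"dz":0,"wx":0,"wy":0,"wz":0},{"claw":0.0,"dx":0,"dy":0,"dz":0,"wx":0,"wy":0,"wz":0},{"claw":0.0,"dx":0,"dy":0,"dz":0,"wx":0,"wy":0,"wz":0}])

```text
t: 20.15
eef_pos: [0.4626, 0.357, 0.0468]
tool_rot: [-0.001, 1.0, -0.022, 0.001]
contact_force: [0.1, -0.3, 6.4]
gripper_width: 0.387
grasp_force: 30.2
```

```bash
python3 - <<'E'
from h import *
print(go(.5161,-.1663,.2,-2.5),tool()[0]['eef_pos'])
E
```

```text
{'dx': np.float64(76.5), 'dy': np.float64(520.4), 'dz': np.float64(-153.2), 'wz': np.float64(-0.0)} [0.46264766 0.35698296 0.04679151]
```

>>> drive_tool(increments=[{"claw":0.0,"dx":0,"dy":0,"dz":-0.03,"wx":0,"wy":0,"wz":0},{"claw":0.0,"dx":0,"dy":0,"dz":-0.045,"wx":0,"wy":0,"wz":0},{"claw":0.0,"dx":0,"dy":0,"dz":-0.045,"wx":0,"wy":0,"wz":0},{"claw":0.0,"dx":0.0064,"dy":0.0433,"dz":-0.035,"wx":0,"wy":0,"wz":0},{"claw":0.0,"dx":0.0064,"dy":0.0433,"dz":0,"wx":0,"wy":0,"wz":0},{"claw":0.0,"dx":0.0064,"dy":0.0433,"dz":0,"wx":0,"wy":0,"wz":0},{"claw":0.0,"dx":0.0064,"dy":0.0433,"dz":0,"wx":0,"wy":0,"wz":0},{"claw":0.0,"dx":0.0064,"dy":0.0433,"dz":0,"wx":0,"wy":0,"wz":0},{"claw":0.0,"dx":0.0064,"dy":0.0433,"dz":0,"wx":0,"wy":0,"wz":0},{"claw":0.0,"dx":0.0064,"dy":0.0433,"dz":0,"wx":0,"wy":0,"wz":0},{"claw":0.0,"dx":0.0064,"dy":0.0433,"dz":0,"wx":0,"wy":0,"wz":0},{"claw":0.0,"dx":0.0064,"dy":0.0433,"dz":0,"wx":0,"wy":0,"wz":0},{"claw":0.0,"dx":0.0064,"dy":0.0433,"dz":0,"wx":0,"wy":0,"wz":0},{"claw":0.0,"dx":0.0064,"dy":0.0433,"dz":0,"wx":0,"wy":0,"wz":0},{"claw":0.0,"dx":0.0064,"dy":0.0433,"dz":0,"wx":0,"wy":0,"wz":0},{"claw":0.0,"dx":0,"dy":0,"dz":0,"wx":0,"wy":0,"wz":0},{"claw":0.0,"dx":0,"dy":0,"dz":0,"wx":0,"wy":0,"wz":0}])

```text
t: 22.28
eef_pos: [0.5157, -0.1653, 0.2006]
tool_rot: [-0.0, 1.0, -0.022, -0.0]
contact_force: [0.2, 0.8, -1.0]
gripper_width: 0.386
grasp_force: 30.4
```

```bash
python3 - <<'E'
from h import *
print(go(.5161,-.1663,.0915,-2.5),tool()[0]['eef_pos'])
E
```

```text
{'dx': np.float64(0.5), 'dy': np.float64(1.0), 'dz': np.float64(109.1), 'wz': np.float64(-0.0)} [ 0.51566147 -0.16525217  0.20060182]
```

>>> drive_tool(increments=[{"claw":0.0,"dx":0.0005,"dy":0.001,"dz":0.025,"wx":0,"wy":0,"wz":0},{"claw":0.0,"dx":0,"dy":0,"dz":0.03,"wx":0,"wy":0,"wz":0},{"claw":0.0,"dx":0,"dy":0,"dz":0.02,"wx":0,"wy":0,"wz":0},{"claw":0.0,"dx":0,"dy":0,"dz":0.012,"wx":0,"wy":0,"wz":0},{"claw":0.0,"dx":0,"dy":0,"dz":0.008,"wx":0,"wy":0,"wz":0},{"claw":0.0,"dx":0,"dy":0,"dz":0.008,"wx":0,"wy":0,"wz":0},{"claw":0.0,"dx":0,"dy":0,"dz":0.006,"wx":0,"wy":0,"wz":0},{"claw":0.0,"dx":0,"dy":0,"dz":0.001,"wx":0,"wy":0,"wz":0},{"claw":0.0,"dx":0,"dy":0,"dz":0,"wx":0,"wy":0,"wz":0}])

```text
t: 23.4
eef_pos: [0.5166, -0.1671, 0.0911]
tool_rot: [0.0, 1.0, -0.022, 0.0]
contact_force: [1.0, -0.1, -2.2]
gripper_width: 0.389
grasp_force: 30.4
```

>>> drive_tool(increments=[{"claw":0.0,"dx":0,"dy":0,"dz":0.001,"wx":0,"wy":0,"wz":0},{"claw":0.052,"dx":0,"dy":0,"dz":0,"wx":0,"wy":0,"wz":0},{"claw":0.052,"dx":0,"dy":0,"dz":0,"wx":0,"wy":0,"wz":0},{"claw":0.052,"dx":0,"dy":0,"dz":0,"wx":0,"wy":0,"wz":0},{"claw":0.052,"dx":0,"dy":0,"dz":-0.02,"wx":0,"wy":0,"wz":0},{"claw":0.052,"dx":0,"dy":0,"dz":-0.04,"wx":0,"wy":0,"wz":0},{"claw":0.052,"dx":0,"dy":0,"dz":-0.04,"wx":0,"wy":0,"wz":0},{"claw":0.06,"dx":0.03,"dy":0,"dz":-0.01,"wx":0,"wy":0,"wz":0},{"claw":0.06,"dx":0.035,"dy":0,"dz":0,"wx":0,"wy":0,"wz":0},{"claw":0.06,"dx":0.03,"dy":0,"dz":0,"wx":0,"wy":0,"wz":0},{"claw":0.06,"dx":0,"dy":0,"dz":0,"wx":0,"wy":0,"wz":-10},{"claw":0.06,"dx":0,"dy":0,"dz":0,"wx":0,"wy":0,"wz":-10},{"claw":0.06,"dx":0,"dy":0,"dz":0,"wx":0,"wy":0,"wz":-10},{"claw":0.06,"dx":0,"dy":0,"dz":0,"wx":0,"wy":0,"wz":0}])

```text
t: 25.15
eef_pos: [0.6112, -0.1713, 0.1998]
tool_rot: [-0.0, 0.972, 0.237, -0.0]
contact_force: [-0.3, 0.1, -0.0]
gripper_width: 0.7
grasp_force: 0.0
```

```bash
cat >> h.py <<'E'
def hatch(im=None):
    "head at the hatch: window centre by two views, expect (.5161,-.1663,.091)"
    im=im or {n:read_camera(n)[0] for n in C};X=[[.5161,-.1663,.091]]
    r={n:rings(n,im[n],proj(n,X),rad=6,thr=95 if n=="scene" else 135)[0] for n in C}
    if None in r.values(): print(r);return
    print("hatch",tri(r["scene"][0],r["top"][0]),r["scene"][1],r["top"][1])
E
python3 - <<'E'
from h import *
print(go(.6108,-.1706,.139,27.5),tool()[0]['eef_pos']);hatch()
E
```

```text
{'dx': np.float64(-0.0), 'dy': np.float64(-0.8), 'dz': np.float64(60.8), 'wz': np.float64(-0.1)} [ 0.61119655 -0.17127279  0.19982985]
{'scene': None, 'top': (array([443.0648829 , 198.74155773]), 38.25)}
```

```bash
sed -i 's/rad=6,thr=95 if n=="scene" else 135/rad=6,thr=120 if n=="scene" else 135/; s/    if None in r.values(): print(r);return/    print("top@.091",plane("top",[r["top"][0]],.091)[0].round(4)) if r["top"] else print("no top")\n    if None in r.values(): print(r);return/' h.py
python3 - <<'E'
from h import *
hatch()
E
```

```text
top@.091 [ 0.5162 -0.1675  0.091 ]
hatch (array([ 0.51595827, -0.16706967,  0.09049693]), np.float64(0.0012995294154790008)) 10.40625 38.1875
```

>>> drive_tool(increments=[{"claw":0.06,"dx":0,"dy":-0.0007,"dz":0.03,"wx":0,"wy":0,"wz":0},{"claw":0.06,"dx":0,"dy":0,"dz":0.02,"wx":0,"wy":0,"wz":0},{"claw":0.06,"dx":0,"dy":0,"dz":0.0105,"wx":0,"wy":0,"wz":0}])

```text
t: 25.72
eef_pos: [0.6104, -0.1703, 0.1379]
tool_rot: [-0.0, 0.971, 0.237, -0.001]
contact_force: [-0.3, 0.1, 0.5]
gripper_width: 0.699
grasp_force: 0.0
```

>>> drive_tool(increments=[{"claw":0.0,"dx":0,"dy":0,"dz":0,"wx":0,"wy":0,"wz":0},{"claw":0.0,"dx":0,"dy":0,"dz":0,"wx":0,"wy":0,"wz":0},{"claw":0.0,"dx":0,"dy":0,"dz":0,"wx":0,"wy":0,"wz":0},{"claw":0.0,"dx":0,"dy":0,"dz":0,"wx":0,"wy":0,"wz":0},{"claw":0.0,"dx":0,"dy":0,"dz":0,"wx":0,"wy":0,"wz":4},{"claw":0.0,"dx":0,"dy":0,"dz":0,"wx":0,"wy":0,"wz":5},{"claw":0.0,"dx":0,"dy":0,"dz":0,"wx":0,"wy":0,"wz":5},{"claw":0.0,"dx":0,"dy":0,"dz":0,"wx":0,"wy":0,"wz":5},{"claw":0.0,"dx":0,"dy":0,"dz":0,"wx":0,"wy":0,"wz":5},{"claw":0.0,"dx":0,"dy":0,"dz":0,"wx":0,"wy":0,"wz":6},{"claw":0.0,"dx":0,"dy":0,"dz":0,"wx":0,"wy":0,"wz":6},{"claw":0.0,"dx":0,"dy":0,"dz":0,"wx":0,"wy":0,"wz":6},{"claw":0.0,"dx":0,"dy":0,"dz":0,"wx":0,"wy":0,"wz":5},{"claw":0.0,"dx":0,"dy":0,"dz":0,"wx":0,"wy":0,"wz":5},{"claw":0.0,"dx":0,"dy":0,"dz":0,"wx":0,"wy":0,"wz":5},{"claw":0.0,"dx":0,"dy":0,"dz":0,"wx":0,"wy":0,"wz":3},{"claw":0.0,"dx":0,"dy":0,"dz":0,"wx":0,"wy":0,"wz":0}])

```text
t: 27.85
eef_pos: [0.611, -0.1692, 0.1393]
tool_rot: [-0.001, 0.96, -0.279, -0.0]
contact_force: [0.7, 1.7, -8.6]
gripper_width: 0.458
grasp_force: 34.2
```

>>> drive_tool(increments=[{"claw":0.065,"dx":0,"dy":0,"dz":0,"wx":0,"wy":0,"wz":0},{"claw":0.065,"dx":0,"dy":0,"dz":0,"wx":0,"wy":0,"wz":0},{"claw":0.065,"dx":0,"dy":0,"dz":0,"wx":0,"wy":0,"wz":0},{"claw":0.065,"dx":0,"dy":0,"dz":-0.025,"wx":0,"wy":0,"wz":0},{"claw":0.065,"dx":0,"dy":0,"dz":-0.04,"wx":0,"wy":0,"wz":0},{"claw":0.065,"dx":0,"dy":0,"dz":0,"wx":0,"wy":0,"wz":-10},{"claw":0.065,"dx":0,"dy":0,"dz":0,"wx":0,"wy":0,"wz":-10},{"claw":0.065,"dx":0,"dy":0,"dz":0,"wx":0,"wy":0,"wz":-10},{"claw":0.065,"dx":0,"dy":0,"dz":0,"wx":0,"wy":0,"wz":0}])

```text
t: 28.98
eef_pos: [0.6111, -0.1709, 0.2048]
tool_rot: [-0.0, 1.0, -0.023, 0.0]
contact_force: [-1.3, -0.4, -0.3]
gripper_width: 0.761
grasp_force: 0.0
```

```bash
python3 - <<'E'
from h import *
im=heads(np.array([[0.5914, 0.2943], [0.5354, 0.3746], [0.5118, 0.2775]]))
print(go(.5118,.2775,.12,-2.5),tool()[0]['eef_pos'],tool()[1])
a=cv2.resize(im["scene"][120:250,140:310],None,fx=3,fy=3,interpolation=cv2.INTER_CUBIC)
b=cv2.resize(im["top"][95:230,360:512],None,fx=2,fy=2,interpolation=cv2.INTER_CUBIC)
c=np.zeros((390,800,3),np.uint8);c[:390,:510]=a;c[:270,510:800]=b[:,:290]
cv2.imwrite("pics/p4.png",c[:,:,::-1])
E
```

```text
0 [0.5914 0.2943 0.0476] gap 0.0018 areas 28.5 36.0
1 [0.5354 0.3746 0.0481] gap 0.0021 areas 27.0 37.6
2 [0.5117 0.2775 0.0487] gap 0.0016 areas 23.2 34.3
{'dx': np.float64(-120.6), 'dy': np.float64(-443.0), 'dz': np.float64(84.6), 'wz': np.float64(-0.2)} [ 0.61103928 -0.17080137  0.20457974] -2.7455512544034932
```

View pics/p4.png

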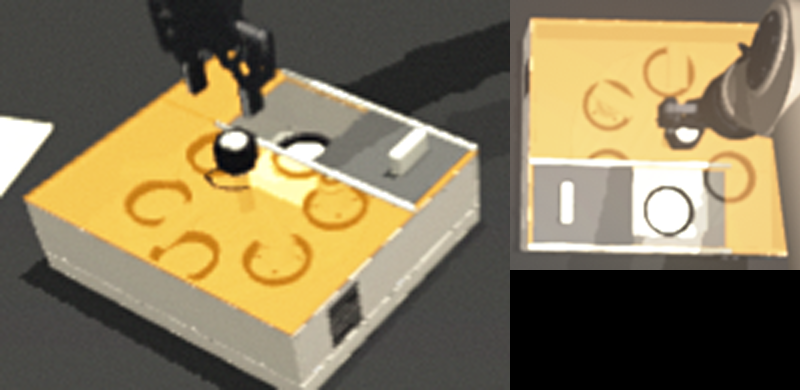

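Places 1 and 2 are filled, at about (335,205) and (278,255), and the hatch nest is empty and centred. Next is the third head.

>>> drive_tool(increments=[{"claw":0.065,"dx":-0.0108,"dy":-0.0403,"dz":0,"wx":0,"wy":0,"wz":0},{"claw":0.065,"dx":-0.0108,"dy":-0.0403,"dz":0,"wx":0,"wy":0,"wz":0},{"claw":0.065,"dx":-0.0108,"dy":-0.0403,"dz":0,"wx":0,"wy":0,"wz":0},{"claw":0.065,"dx":-0.0108,"dy":-0.0403,"dz":0,"wx":0,"wy":0,"wz":0},{"claw":0.065,"dx":-0.0108,"dy":-0.0403,"dz":0,"wx":0,"wy":0,"wz":0},{"claw":0.065,"dx":-0.0108,"dy":-0.0403,"dz":0,"wx":0,"wy":0,"wz":0},{"claw":0.065,"dx":-0.0108,"dy":-0.0403,"dz":0.01,"wx":0,"wy":0,"wz":0},{"claw":0.065,"dx":-0.0108,"dy":-0.0403,"dz":0.015,"wx":0,"wy":0,"wz":0},{"claw":0.065,"dx":-0.0108,"dy":-0.0403,"dz":0.02,"wx":0,"wy":0,"wz":0},{"claw":0.065,"dx":-0.0108,"dy":-0.0403,"dz":0.02,"wx":0,"wy":0,"wz":0},{"claw":0.065,"dx":-0.0108,"dy":-0.0403,"dz":0.02,"wx":0,"wy":0,"wz":0},{"claw":0.065,"dx":0,"dy":0,"dz":0,"wx":0,"wy":0,"wz":0},{"claw":0.065,"dx":0,"dy":0,"dz":0,"wx":0,"wy":0,"wz":0}])

```text
t: 30.7
eef_pos: [0.5121, 0.2771, 0.1194]
tool_rot: [0.0, 1.0, -0.023, 0.0]
contact_force: [0.2, -1.2, 0.3]
gripper_width: 0.758
grasp_force: 0.0
```

```bash
python3 - <<'E'
from h import *
print(go(.5118,.2775,.046,-2.5),tool()[0]['q'])
E
```

```text
{'dx': np.float64(-0.3), 'dy': np.float64(-0.4), 'dz': np.float64(73.4), 'wz': np.float64(-0.1)} [-0.56390551  0.49043531 -0.05111714  1.89301215  0.0360888   0.75931243
 -2.25171535]
```

>>> drive_tool(increments=[{"claw":0.065,"dx":0,"dy":-0.0004,"dz":0.02,"wx":0,"wy":0,"wz":0},{"claw":0.065,"dx":0,"dy":0,"dz":0.02,"wx":0,"wy":0,"wz":0},{"claw":0.065,"dx":0,"dy":0,"dz":0.02,"wx":0,"wy":0,"wz":0},{"claw":0.065,"dx":0,"dy":0,"dz":0.013,"wx":0,"wy":0,"wz":0},{"claw":0.065,"dx":0,"dy":0,"dz":0,"wx":0,"wy":0,"wz":0},{"claw":0.0,"dx":0,"dy":0,"dz":0,"wx":0,"wy":0,"wz":0},{"claw":0.0,"dx":0,"dy":0,"dz":0,"wx":0,"wy":0,"wz":0},{"claw":0.0,"dx":0,"dy":0,"dz":0,"wx":0,"wy":0,"wz":0},{"claw":0.0,"dx":0,"dy":0,"dz":0,"wx":0,"wy":0,"wz":0}])

```text
t: 31.82
eef_pos: [0.5125, 0.2782, 0.0475]
tool_rot: [-0.0, 1.0, -0.022, 0.001]
contact_force: [-0.9, -1.8, 6.6]
gripper_width: 0.388
grasp_force: 29.9
```

```bash
python3 - <<'E'
from h import *
print(go(.5161,-.1663,.2,-2.5),tool()[0]['eef_pos'])
E
```

```text
{'dx': np.float64(23.3), 'dy': np.float64(443.9), 'dz': np.float64(-152.5), 'wz': np.float64(-0.0)} [0.5124811  0.27821754 0.04745563]
```

>>> drive_tool(increments=[{"claw":0.0,"dx":0,"dy":0,"dz":-0.03,"wx":0,"wy":0,"wz":0},{"claw":0.0,"dx":0,"dy":0,"dz":-0.045,"wx":0,"wy":0,"wz":0},{"claw":0.0,"dx":0,"dy":0,"dz":-0.045,"wx":0,"wy":0,"wz":0},{"claw":0.0,"dx":0.0022,"dy":0.0404,"dz":-0.035,"wx":0,"wy":0,"wz":0},{"claw":0.0,"dx":0.0022,"dy":0.0404,"dz":0,"wx":0,"wy":0,"wz":0},{"claw":0.0,"dx":0.0022,"dy":0.0404,"dz":0,"wx":0,"wy":0,"wz":0},{"claw":0.0,"dx":0.0022,"dy":0.0404,"dz":0,"wx":0,"wy":0,"wz":0},{"claw":0.0,"dx":0.0022,"dy":0.0404,"dz":0,"wx":0,"wy":0,"wz":0},{"claw":0.0,"dx":0.0022,"dy":0.0404,"dz":0,"wx":0,"wy":0,"wz":0},{"claw":0.0,"dx":0.0022,"dy":0.0404,"dz":0,"wx":0,"wy":0,"wz":0},{"claw":0.0,"dx":0.0022,"dy":0.0404,"dz":0,"wx":0,"wy":0,"wz":0},{"claw":0.0,"dx":0.0022,"dy":0.0404,"dz":0,"wx":0,"wy":0,"wz":0},{"claw":0.0,"dx":0.0022,"dy":0.0404,"dz":0,"wx":0,"wy":0,"wz":0},{"claw":0.0,"dx":0.0022,"dy":0.0404,"dz":0,"wx":0,"wy":0,"wz":0},{"claw":0.0,"dx":0,"dy":0,"dz":0,"wx":0,"wy":0,"wz":0},{"claw":0.0,"dx":0,"dy":0,"dz":0,"wx":0,"wy":0,"wz":0}])

```text
t: 33.83
eef_pos: [0.5163, -0.1665, 0.2013]
tool_rot: [-0.0, 1.0, -0.022, -0.0]
contact_force: [0.0, 0.6, -0.8]
gripper_width: 0.386
grasp_force: 30.4
```

```bash
python3 - <<'E'
from h import *
print(go(.5165,-.1663,.0915,-2.5),tool()[0]['eef_pos'])
E
```

```text
{'dx': np.float64(0.2), 'dy': np.float64(-0.2), 'dz': np.float64(109.8), 'wz': np.float64(-0.0)} [ 0.5163373  -0.16645164  0.20131405]
```

>>> drive_tool(increments=[{"claw":0.0,"dx":0,"dy":0,"dz":0.025,"wx":0,"wy":0,"wz":0},{"claw":0.0,"dx":0,"dy":0,"dz":0.03,"wx":0,"wy":0,"wz":0},{"claw":0.0,"dx":0,"dy":0,"dz":0.02,"wx":0,"wy":0,"wz":0},{"claw":0.0,"dx":0,"dy":0,"dz":0.012,"wx":0,"wy":0,"wz":0},{"claw":0.0,"dx":0,"dy":0,"dz":0.008,"wx":0,"wy":0,"wz":0},{"claw":0.0,"dx":0,"dy":0,"dz":0.008,"wx":0,"wy":0,"wz":0},{"claw":0.0,"dx":0,"dy":0,"dz":0.006,"wx":0,"wy":0,"wz":0},{"claw":0.0,"dx":0,"dy":0,"dz":0.001,"wx":0,"wy":0,"wz":0},{"claw":0.0,"dx":0,"dy":0,"dz":0,"wx":0,"wy":0,"wz":0}])

```text
t: 34.95
eef_pos: [0.5166, -0.1672, 0.0916]
tool_rot: [0.0, 1.0, -0.022, 0.0]
contact_force: [0.2, -0.0, -0.5]
gripper_width: 0.388
grasp_force: 30.4
```

>>> drive_tool(increments=[{"claw":0.0,"dx":0,"dy":0,"dz":0.001,"wx":0,"wy":0,"wz":0},{"claw":0.052,"dx":0,"dy":0,"dz":0,"wx":0,"wy":0,"wz":0},{"claw":0.052,"dx":0,"dy":0,"dz":0,"wx":0,"wy":0,"wz":0},{"claw":0.052,"dx":0,"dy":0,"dz":0,"wx":0,"wy":0,"wz":0},{"claw":0.052,"dx":0,"dy":0,"dz":-0.02,"wx":0,"wy":0,"wz":0},{"claw":0.052,"dx":0,"dy":0,"dz":-0.04,"wx":0,"wy":0,"wz":0},{"claw":0.052,"dx":0,"dy":0,"dz":-0.04,"wx":0,"wy":0,"wz":0},{"claw":0.06,"dx":0.03,"dy":0,"dz":-0.01,"wx":0,"wy":0,"wz":0},{"claw":0.06,"dx":0.035,"dy":0,"dz":0,"wx":0,"wy":0,"wz":0},{"claw":0.06,"dx":0.03,"dy":0,"dz":0,"wx":0,"wy":0,"wz":0},{"claw":0.06,"dx":0,"dy":0,"dz":0,"wx":0,"wy":0,"wz":-10},{"claw":0.06,"dx":0,"dy":0,"dz":0,"wx":0,"wy":0,"wz":-10},{"claw":0.06,"dx":0,"dy":0,"dz":0,"wx":0,"wy":0,"wz":-10},{"claw":0.06,"dx":0,"dy":0,"dz":0,"wx":0,"wy":0,"wz":0}])

```text
t: 36.7
eef_pos: [0.6113, -0.1714, 0.2004]
tool_rot: [-0.0, 0.972, 0.237, 0.0]
contact_force: [0.2, -0.1, -0.8]
gripper_width: 0.701
grasp_force: 0.0
```

```bash
python3 - <<'E'
from h import *
print(go(.6108,-.1706,.139,27.5),tool()[0]['eef_pos']);hatch()
E
```

```text
{'dx': np.float64(-0.0), 'dy': np.float64(-0.9), 'dz': np.float64(61.4), 'wz': np.float64(-0.1)} [ 0.61125291 -0.1714045   0.20035571]
top@.091 [ 0.5154 -0.1676  0.091 ]
hatch (array([ 0.51514632, -0.16716554,  0.09082335]), np.float64(0.0010895733030797327)) 16.90625 38.1875
```

Seated. Turning the knob.

>>> drive_tool(increments=[{"claw":0.06,"dx":0,"dy":-0.0008,"dz":0.03,"wx":0,"wy":0,"wz":0},{"claw":0.06,"dx":0,"dy":0,"dz":0.02,"wx":0,"wy":0,"wz":0},{"claw":0.06,"dx":0,"dy":0,"dz":0.011,"wx":0,"wy":0,"wz":0},{"claw":0.0,"dx":0,"dy":0,"dz":0,"wx":0,"wy":0,"wz":0},{"claw":0.0,"dx":0,"dy":0,"dz":0,"wx":0,"wy":0,"wz":0},{"claw":0.0,"dx":0,"dy":0,"dz":0,"wx":0,"wy":0,"wz":0},{"claw":0.0,"dx":0,"dy":0,"dz":0,"wx":0,"wy":0,"wz":0},{"claw":0.0,"dx":0,"dy":0,"dz":0,"wx":0,"wy":0,"wz":4},{"claw":0.0,"dx":0,"dy":0,"dz":0,"wx":0,"wy":0,"wz":5},{"claw":0.0,"dx":0,"dy":0,"dz":0,"wx":0,"wy":0,"wz":5},{"claw":0.0,"dx":0,"dy":0,"dz":0,"wx":0,"wy":0,"wz":5},{"claw":0.0,"dx":0,"dy":0,"dz":0,"wx":0,"wy":0,"wz":5},{"claw":0.0,"dx":0,"dy":0,"dz":0,"wx":0,"wy":0,"wz":6},{"claw":0.0,"dx":0,"dy":0,"dz":0,"wx":0,"wy":0,"wz":6},{"claw":0.0,"dx":0,"dy":0,"dz":0,"wx":0,"wy":0,"wz":6},{"claw":0.0,"dx":0,"dy":0,"dz":0,"wx":0,"wy":0,"wz":5},{"claw":0.0,"dx":0,"dy":0,"dz":0,"wx":0,"wy":0,"wz":5},{"claw":0.0,"dx":0,"dy":0,"dz":0,"wx":0,"wy":0,"wz":5},{"claw":0.0,"dx":0,"dy":0,"dz":0,"wx":0,"wy":0,"wz":3},{"claw":0.0,"dx":0,"dy":0,"dz":0,"wx":0,"wy":0,"wz":0}])

```text
t: 39.3
eef_pos: [0.6109, -0.1693, 0.1392]
tool_rot: [-0.001, 0.96, -0.279, -0.0]
contact_force: [1.4, 2.8, -6.9]
gripper_width: 0.456
grasp_force: 34.3
```

>>> drive_tool(increments=[{"claw":0.065,"dx":0,"dy":0,"dz":0,"wx":0,"wy":0,"wz":0},{"claw":0.065,"dx":0,"dy":0,"dz":0,"wx":0,"wy":0,"wz":0},{"claw":0.065,"dx":0,"dy":0,"dz":0,"wx":0,"wy":0,"wz":0},{"claw":0.065,"dx":0,"dy":0,"dz":-0.025,"wx":0,"wy":0,"wz":0},{"claw":0.065,"dx":0,"dy":0,"dz":-0.04,"wx":0,"wy":0,"wz":0},{"claw":0.065,"dx":0,"dy":0,"dz":0,"wx":0,"wy":0,"wz":-10},{"claw":0.065,"dx":0,"dy":0,"dz":0,"wx":0,"wy":0,"wz":-10},{"claw":0.065,"dx":0,"dy":0,"dz":0,"wx":0,"wy":0,"wz":-10},{"claw":0.065,"dx":0,"dy":0,"dz":0,"wx":0,"wy":0,"wz":0}])

```text
t: 40.42
eef_pos: [0.6111, -0.171, 0.2048]
tool_rot: [-0.0, 1.0, -0.023, 0.0]
contact_force: [0.4, -0.1, 0.0]
gripper_width: 0.757
grasp_force: 0.0
```

```bash
python3 - <<'E'
from h import *
im=heads(np.array([[0.5914, 0.2943], [0.5354, 0.3746]]));hatch(im)
print(go(.5354,.3746,.12,-2.5),go(.5914,.2943,.12),tool()[0]['eef_pos'],tool()[1])
a=cv2.resize(im["scene"][120:290,140:440],None,fx=2,fy=2,interpolation=cv2.INTER_CUBIC)
cv2.imwrite("pics/p5.png",a[:,:,::-1])
E
```

```text
0 [0.5914 0.2943 0.0476] gap 0.0018 areas 28.5 36.0
1 [0.5354 0.3746 0.0481] gap 0.0021 areas 27.1 37.6
no top
{'scene': (array([239.37679404, 165.64347865]), 29.03125), 'top': None}
{'dx': np.float64(-101.7), 'dy': np.float64(-541.2), 'dz': np.float64(84.6), 'wz': np.float64(-0.2)} {'dx': np.float64(-41.9), 'dy': np.float64(-463.6), 'dz': np.float64(84.6), 'wz': None} [ 0.61104477 -0.17081714  0.20459767] -2.7466523082231435
```

View pics/p5.png

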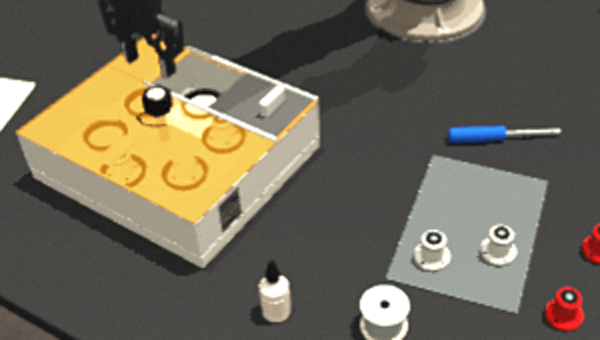

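Three heads are under the hood and two remain on the mat, at about (432,248) and (498,243). Next is the farther one.

>>> drive_tool(increments=[{"claw":0.065,"dx":-0.0077,"dy":-0.0416,"dz":0,"wx":0,"wy":0,"wz":0},{"claw":0.065,"dx":-0.0077,"dy":-0.0416,"dz":0,"wx":0,"wy":0,"wz":0},{"claw":0.065,"dx":-0.0077,"dy":-0.0416,"dz":0,"wx":0,"wy":0,"wz":0},{"claw":0.065,"dx":-0.0077,"dy":-0.0416,"dz":0,"wx":0,"wy":0,"wz":0},{"claw":0.065,"dx":-0.0077,"dy":-0.0416,"dz":0,"wx":0,"wy":0,"wz":0},{"claw":0.065,"dx":-0.0077,"dy":-0.0416,"dz":0,"wx":0,"wy":0,"wz":0},{"claw":0.065,"dx":-0.0077,"dy":-0.0416,"dz":0,"wx":0,"wy":0,"wz":0},{"claw":0.065,"dx":-0.0077,"dy":-0.0416,"dz":0,"wx":0,"wy":0,"wz":0},{"claw":0.065,"dx":-0.0077,"dy":-0.0416,"dz":0.01,"wx":0,"wy":0,"wz":0},{"claw":0.065,"dx":-0.0077,"dy":-0.0416,"dz":0.015,"wx":0,"wy":0,"wz":0},{"claw":0.065,"dx":-0.0077,"dy":-0.0416,"dz":0.02,"wx":0,"wy":0,"wz":0},{"claw":0.065,"dx":-0.0077,"dy":-0.0416,"dz":0.02,"wx":0,"wy":0,"wz":0},{"claw":0.065,"dx":-0.0077,"dy":-0.0416,"dz":0.02,"wx":0,"wy":0,"wz":0},{"claw":0.065,"dx":0,"dy":0,"dz":0,"wx":0,"wy":0,"wz":0},{"claw":0.065,"dx":0,"dy":0,"dz":0,"wx":0,"wy":0,"wz":0}])

```text
t: 42.4
eef_pos: [0.5351, 0.3735, 0.1193]
tool_rot: [0.001, 1.0, -0.023, 0.0]
contact_force: [-0.6, -0.4, -0.3]
gripper_width: 0.762
grasp_force: 0.0
```

```bash
python3 - <<'E'
from h import *
print(go(.5354,.3746,.046,-2.5),tool()[0]['q'])
E
```

```text
{'dx': np.float64(0.2), 'dy': np.float64(-1.1), 'dz': np.float64(73.3), 'wz': np.float64(-0.1)} [-0.72600739  0.58582833  0.02868269  1.72262761 -0.02008116  0.83389296
 -2.30514943]
```

>>> drive_tool(increments=[{"claw":0.065,"dx":0.0002,"dy":-0.0011,"dz":0.02,"wx":0,"wy":0,"wz":0},{"claw":0.065,"dx":0,"dy":0,"dz":0.02,"wx":0,"wy":0,"wz":0},{"claw":0.065,"dx":0,"dy":0,"dz":0.02,"wx":0,"wy":0,"wz":0},{"claw":0.065,"dx":0,"dy":0,"dz":0.013,"wx":0,"wy":0,"wz":0},{"claw":0.065,"dx":0,"dy":0,"dz":0,"wx":0,"wy":0,"wz":0},{"claw":0.0,"dx":0,"dy":0,"dz":0,"wx":0,"wy":0,"wz":0},{"claw":0.0,"dx":0,"dy":0,"dz":0,"wx":0,"wy":0,"wz":0},{"claw":0.0,"dx":0,"dy":0,"dz":0,"wx":0,"wy":0,"wz":0},{"claw":0.0,"dx":0,"dy":0,"dz":0,"wx":0,"wy":0,"wz":0}])

```text
t: 43.52
eef_pos: [0.5357, 0.3757, 0.0474]
tool_rot: [-0.001, 1.0, -0.022, 0.001]
contact_force: [-1.0, -0.7, 5.8]
gripper_width: 0.384
grasp_force: 30.4
```

```bash
python3 - <<'E'
from h import *
print(go(.5165,-.1663,.2,-2.5),tool()[0]['eef_pos'])
E
```

```text
{'dx': np.float64(4.7), 'dy': np.float64(542.3), 'dz': np.float64(-152.6), 'wz': np.float64(-0.0)} [0.53568122 0.37572803 0.0473899 ]
```

>>> drive_tool(increments=[{"claw":0.0,"dx":0,"dy":0,"dz":-0.03,"wx":0,"wy":0,"wz":0},{"claw":0.0,"dx":0,"dy":0,"dz":-0.045,"wx":0,"wy":0,"wz":0},{"claw":0.0,"dx":0,"dy":0,"dz":-0.045,"wx":0,"wy":0,"wz":0},{"claw":0.0,"dx":0.0004,"dy":0.0417,"dz":-0.035,"wx":0,"wy":0,"wz":0},{"claw":0.0,"dx":0.0004,"dy":0.0417,"dz":0,"wx":0,"wy":0,"wz":0},{"claw":0.0,"dx":0.0004,"dy":0.0417,"dz":0,"wx":0,"wy":0,"wz":0},{"claw":0.0,"dx":0.0004,"dy":0.0417,"dz":0,"wx":0,"wy":0,"wz":0},{"claw":0.0,"dx":0.0004,"dy":0.0417,"dz":0,"wx":0,"wy":0,"wz":0},{"claw":0.0,"dx":0.0004,"dy":0.0417,"dz":0,"wx":0,"wy":0,"wz":0},{"claw":0.0,"dx":0.0004,"dy":0.0417,"dz":0,"wx":0,"wy":0,"wz":0},{"claw":0.0,"dx":0.0004,"dy":0.0417,"dz":0,"wx":0,"wy":0,"wz":0},{"claw":0.0,"dx":0.0004,"dy":0.0417,"dz":0,"wx":0,"wy":0,"wz":0},{"claw":0.0,"dx":0.0004,"dy":0.0417,"dz":0,"wx":0,"wy":0,"wz":0},{"claw":0.0,"dx":0.0004,"dy":0.0417,"dz":0,"wx":0,"wy":0,"wz":0},{"claw":0.0,"dx":0.0004,"dy":0.0417,"dz":0,"wx":0,"wy":0,"wz":0},{"claw":0.0,"dx":0.0004,"dy":0.0417,"dz":0,"wx":0,"wy":0,"wz":0},{"claw":0.0,"dx":0,"dy":0,"dz":0,"wx":0,"wy":0,"wz":0},{"claw":0.0,"dx":0,"dy":0,"dz":0,"wx":0,"wy":0,"wz":0}])

```text
t: 45.78
eef_pos: [0.5161, -0.166, 0.2011]
tool_rot: [-0.0, 1.0, -0.022, -0.0]
contact_force: [0.2, 0.2, -1.5]
gripper_width: 0.387
grasp_force: 30.3
```

```bash
python3 - <<'E'
from h import *
print(go(.5165,-.1663,.0915,-2.5),tool()[0]['eef_pos'])
E
```

```text
{'dx': np.float64(0.4), 'dy': np.float64(0.3), 'dz': np.float64(109.6), 'wz': np.float64(-0.0)} [ 0.51610555 -0.16595977  0.20109106]
```

>>> drive_tool(increments=[{"claw":0.0,"dx":0.0004,"dy":0,"dz":0.025,"wx":0,"wy":0,"wz":0},{"claw":0.0,"dx":0,"dy":0,"dz":0.03,"wx":0,"wy":0,"wz":0},{"claw":0.0,"dx":0,"dy":0,"dz":0.02,"wx":0,"wy":0,"wz":0},{"claw":0.0,"dx":0,"dy":0,"dz":0.012,"wx":0,"wy":0,"wz":0},{"claw":0.0,"dx":0,"dy":0,"dz":0.008,"wx":0,"wy":0,"wz":0},{"claw":0.0,"dx":0,"dy":0,"dz":0.008,"wx":0,"wy":0,"wz":0},{"claw":0.0,"dx":0,"dy":0,"dz":0.006,"wx":0,"wy":0,"wz":0},{"claw":0.0,"dx":0,"dy":0,"dz":0.001,"wx":0,"wy":0,"wz":0},{"claw":0.0,"dx":0,"dy":0,"dz":0,"wx":0,"wy":0,"wz":0}])

```text
t: 46.9
eef_pos: [0.5169, -0.1667, 0.0916]
tool_rot: [0.0, 1.0, -0.022, 0.0]
contact_force: [0.4, 0.1, -0.4]
gripper_width: 0.384
grasp_force: 30.3
```

>>> drive_tool(increments=[{"claw":0.0,"dx":0,"dy":0,"dz":0.001,"wx":0,"wy":0,"wz":0},{"claw":0.052,"dx":0,"dy":0,"dz":0,"wx":0,"wy":0,"wz":0},{"claw":0.052,"dx":0,"dy":0,"dz":0,"wx":0,"wy":0,"wz":0},{"claw":0.052,"dx":0,"dy":0,"dz":0,"wx":0,"wy":0,"wz":0},{"claw":0.052,"dx":0,"dy":0,"dz":-0.02,"wx":0,"wy":0,"wz":0},{"claw":0.052,"dx":0,"dy":0,"dz":-0.04,"wx":0,"wy":0,"wz":0},{"claw":0.052,"dx":0,"dy":0,"dz":-0.04,"wx":0,"wy":0,"wz":0},{"claw":0.06,"dx":0.03,"dy":0,"dz":-0.01,"wx":0,"wy":0,"wz":0},{"claw":0.06,"dx":0.035,"dy":0,"dz":0,"wx":0,"wy":0,"wz":0},{"claw":0.06,"dx":0.03,"dy":0,"dz":0,"wx":0,"wy":0,"wz":0},{"claw":0.06,"dx":0,"dy":0,"dz":0,"wx":0,"wy":0,"wz":-10},{"claw":0.06,"dx":0,"dy":0,"dz":0,"wx":0,"wy":0,"wz":-10},{"claw":0.06,"dx":0,"dy":0,"dz":0,"wx":0,"wy":0,"wz":-10},{"claw":0.06,"dx":0,"dy":0,"dz":0,"wx":0,"wy":0,"wz":0}])

```text
t: 48.65
eef_pos: [0.6116, -0.1709, 0.2004]
tool_rot: [-0.0, 0.972, 0.237, 0.0]
contact_force: [0.4, 0.4, -0.4]
gripper_width: 0.705
grasp_force: 0.0
```

```bash
python3 - <<'E'
from h import *
print(go(.6108,-.1706,.139,27.5),tool()[0]['eef_pos']);hatch()
E
```

```text
{'dx': np.float64(-0.6), 'dy': np.float64(-0.6), 'dz': np.float64(61.4), 'wz': np.float64(-0.1)} [ 0.61158969 -0.17090095  0.20035249]
top@.091 [ 0.5162 -0.167   0.091 ]
hatch (array([ 0.51615943, -0.16689749,  0.09069763]), np.float64(0.0003804975786511981)) 10.21875 37.90625
```

>>> drive_tool(increments=[{"claw":0.06,"dx":-0.0006,"dy":-0.0006,"dz":0.03,"wx":0,"wy":0,"wz":0},{"claw":0.06,"dx":0,"dy":0,"dz":0.02,"wx":0,"wy":0,"wz":0},{"claw":0.06,"dx":0,"dy":0,"dz":0.011,"wx":0,"wy":0,"wz":0},{"claw":0.0,"dx":0,"dy":0,"dz":0,"wx":0,"wy":0,"wz":0},{"claw":0.0,"dx":0,"dy":0,"dz":0,"wx":0,"wy":0,"wz":0},{"claw":0.0,"dx":0,"dy":0,"dz":0,"wx":0,"wy":0,"wz":0},{"claw":0.0,"dx":0,"dy":0,"dz":0,"wx":0,"wy":0,"wz":0},{"claw":0.0,"dx":0,"dy":0,"dz":0,"wx":0,"wy":0,"wz":4},{"claw":0.0,"dx":0,"dy":0,"dz":0,"wx":0,"wy":0,"wz":5},{"claw":0.0,"dx":0,"dy":0,"dz":0,"wx":0,"wy":0,"wz":5},{"claw":0.0,"dx":0,"dy":0,"dz":0,"wx":0,"wy":0,"wz":5},{"claw":0.0,"dx":0,"dy":0,"dz":0,"wx":0,"wy":0,"wz":5},{"claw":0.0,"dx":0,"dy":0,"dz":0,"wx":0,"wy":0,"wz":6},{"claw":0.0,"dx":0,"dy":0,"dz":0,"wx":0,"wy":0,"wz":6},{"claw":0.0,"dx":0,"dy":0,"dz":0,"wx":0,"wy":0,"wz":6},{"claw":0.0,"dx":0,"dy":0,"dz":0,"wx":0,"wy":0,"wz":5},{"claw":0.0,"dx":0,"dy":0,"dz":0,"wx":0,"wy":0,"wz":5},{"claw":0.0,"dx":0,"dy":0,"dz":0,"wx":0,"wy":0,"wz":5},{"claw":0.0,"dx":0,"dy":0,"dz":0,"wx":0,"wy":0,"wz":3},{"claw":0.0,"dx":0,"dy":0,"dz":0,"wx":0,"wy":0,"wz":0}])

```text
t: 51.25
eef_pos: [0.6109, -0.1692, 0.1392]
tool_rot: [-0.001, 0.96, -0.279, -0.0]
contact_force: [0.3, 2.1, -7.5]
gripper_width: 0.462
grasp_force: 34.8
```

>>> drive_tool(increments=[{"claw":0.065,"dx":0,"dy":0,"dz":0,"wx":0,"wy":0,"wz":0},{"claw":0.065,"dx":0,"dy":0,"dz":0,"wx":0,"wy":0,"wz":0},{"claw":0.065,"dx":0,"dy":0,"dz":0,"wx":0,"wy":0,"wz":0},{"claw":0.065,"dx":0,"dy":0,"dz":-0.025,"wx":0,"wy":0,"wz":0},{"claw":0.065,"dx":0,"dy":0,"dz":-0.04,"wx":0,"wy":0,"wz":0},{"claw":0.065,"dx":0,"dy":0,"dz":0,"wx":0,"wy":0,"wz":-10},{"claw":0.065,"dx":0,"dy":0,"dz":0,"wx":0,"wy":0,"wz":-10},{"claw":0.065,"dx":0,"dy":0,"dz":0,"wx":0,"wy":0,"wz":-10},{"claw":0.065,"dx":0,"dy":0,"dz":0,"wx":0,"wy":0,"wz":0}])

```text
t: 52.38
eef_pos: [0.611, -0.1709, 0.2048]
tool_rot: [-0.0, 1.0, -0.023, 0.0]
contact_force: [0.4, 0.2, 1.2]
gripper_width: 0.766
grasp_force: 0.0
```

```bash
python3 - <<'E'
from h import *
im=heads(np.array([[0.5914, 0.2943]]));hatch(im)
print(go(.5914,.2943,.12,-2.5),tool()[0]['eef_pos'],tool()[1])
a=cv2.resize(im["scene"][120:290,140:440],None,fx=2,fy=2,interpolation=cv2.INTER_CUBIC)
cv2.imwrite("pics/p6.png",a[:,:,::-1])
E
```

```text
0 [0.5914 0.2943 0.0476] gap 0.0018 areas 28.5 36.1
no top
{'scene': (array([239.48405567, 165.65988372]), 29.5625), 'top': None}
{'dx': np.float64(-41.7), 'dy': np.float64(-463.6), 'dz': np.float64(84.6), 'wz': np.float64(-0.2)} [ 0.61087007 -0.17078708  0.20458301] -2.747155269410849
```

>>> drive_tool(increments=[{"claw":0.065,"dx":-0.0038,"dy":-0.0421,"dz":0,"wx":0,"wy":0,"wz":0},{"claw":0.065,"dx":-0.0038,"dy":-0.0421,"dz":0,"wx":0,"wy":0,"wz":0},{"claw":0.065,"dx":-0.0038,"dy":-0.0421,"dz":0,"wx":0,"wy":0,"wz":0},{"claw":0.065,"dx":-0.0038,"dy":-0.0421,"dz":0,"wx":0,"wy":0,"wz":0},{"claw":0.065,"dx":-0.0038,"dy":-0.0421,"dz":0,"wx":0,"wy":0,"wz":0},{"claw":0.065,"dx":-0.0038,"dy":-0.0421,"dz":0,"wx":0,"wy":0,"wz":0},{"claw":0.065,"dx":-0.0038,"dy":-0.0421,"dz":0.01,"wx":0,"wy":0,"wz":0},{"claw":0.065,"dx":-0.0038,"dy":-0.0421,"dz":0.015,"wx":0,"wy":0,"wz":0},{"claw":0.065,"dx":-0.0038,"dy":-0.0421,"dz":0.02,"wx":0,"wy":0,"wz":0},{"claw":0.065,"dx":-0.0038,"dy":-0.0421,"dz":0.02,"wx":0,"wy":0,"wz":0},{"claw":0.065,"dx":-0.0038,"dy":-0.0421,"dz":0.02,"wx":0,"wy":0,"wz":0},{"claw":0.065,"dx":0,"dy":0,"dz":0,"wx":0,"wy":0,"wz":0},{"claw":0.065,"dx":0,"dy":0,"dz":0,"wx":0,"wy":0,"wz":0}])

```text
t: 54.1
eef_pos: [0.5898, 0.2933, 0.1194]
tool_rot: [0.001, 1.0, -0.023, 0.0]
contact_force: [1.2, -1.1, -0.6]
gripper_width: 0.763
grasp_force: 0.0
```

```bash
python3 - <<'E'
from h import *
print(go(.5914,.2943,.046,-2.5))
E
```

```text
{'dx': np.float64(1.6), 'dy': np.float64(-1.0), 'dz': np.float64(73.4), 'wz': np.float64(-0.1)}
```

>>> drive_tool(increments=[{"claw":0.065,"dx":0.0013,"dy":-0.001,"dz":0.02,"wx":0,"wy":0,"wz":0},{"claw":0.065,"dx":0,"dy":0,"dz":0.02,"wx":0,"wy":0,"wz":0},{"claw":0.065,"dx":0,"dy":0,"dz":0.02,"wx":0,"wy":0,"wz":0},{"claw":0.065,"dx":0,"dy":0,"dz":0.013,"wx":0,"wy":0,"wz":0},{"claw":0.065,"dx":0,"dy":0,"dz":0,"wx":0,"wy":0,"wz":0},{"claw":0.0,"dx":0,"dy":0,"dz":0,"wx":0,"wy":0,"wz":0},{"claw":0.0,"dx":0,"dy":0,"dz":0,"wx":0,"wy":0,"wz":0},{"claw":0.0,"dx":0,"dy":0,"dz":0,"wx":0,"wy":0,"wz":0},{"claw":0.0,"dx":0,"dy":0,"dz":0,"wx":0,"wy":0,"wz":0}])

```text
t: 55.22
eef_pos: [0.5916, 0.2953, 0.0474]
tool_rot: [-0.0, 1.0, -0.022, 0.001]
contact_force: [-0.2, 0.3, 5.4]
gripper_width: 0.38
grasp_force: 30.8
```

```bash
python3 - <<'E'
from h import *
print(go(.5165,-.1663,.2,-2.5),tool()[0]['eef_pos'])
E
```

```text
{'dx': np.float64(-54.7), 'dy': np.float64(464.5), 'dz': np.float64(-152.6), 'wz': np.float64(-0.0)} [0.59158366 0.29529887 0.04740386]
```

>>> drive_tool(increments=[{"claw":0.0,"dx":0,"dy":0,"dz":-0.03,"wx":0,"wy":0,"wz":0},{"claw":0.0,"dx":0,"dy":0,"dz":-0.045,"wx":0,"wy":0,"wz":0},{"claw":0.0,"dx":0,"dy":0,"dz":-0.045,"wx":0,"wy":0,"wz":0},{"claw":0.0,"dx":-0.005,"dy":0.0422,"dz":-0.035,"wx":0,"wy":0,"wz":0},{"claw":0.0,"dx":-0.005,"dy":0.0422,"dz":0,"wx":0,"wy":0,"wz":0},{"claw":0.0,"dx":-0.005,"dy":0.0422,"dz":0,"wx":0,"wy":0,"wz":0},{"claw":0.0,"dx":-0.005,"dy":0.0422,"dz":0,"wx":0,"wy":0,"wz":0},{"claw":0.0,"dx":-0.005,"dy":0.0422,"dz":0,"wx":0,"wy":0,"wz":0},{"claw":0.0,"dx":-0.005,"dy":0.0422,"dz":0,"wx":0,"wy":0,"wz":0},{"claw":0.0,"dx":-0.005,"dy":0.0422,"dz":0,"wx":0,"wy":0,"wz":0},{"claw":0.0,"dx":-0.005,"dy":0.0422,"dz":0,"wx":0,"wy":0,"wz":0},{"claw":0.0,"dx":-0.005,"dy":0.0422,"dz":0,"wx":0,"wy":0,"wz":0},{"claw":0.0,"dx":-0.005,"dy":0.0422,"dz":0,"wx":0,"wy":0,"wz":0},{"claw":0.0,"dx":-0.005,"dy":0.0422,"dz":0,"wx":0,"wy":0,"wz":0},{"claw":0.0,"dx":0,"dy":0,"dz":0,"wx":0,"wy":0,"wz":0},{"claw":0.0,"dx":0,"dy":0,"dz":0,"wx":0,"wy":0,"wz":0}])

```text
t: 57.22
eef_pos: [0.5152, -0.1657, 0.2011]
tool_rot: [-0.0, 1.0, -0.022, -0.0]
contact_force: [-0.2, -0.0, -1.6]
gripper_width: 0.381
grasp_force: 30.4
```

```bash
python3 - <<'E'
from h import *
print(go(.5163,-.1663,.0915,-2.5),tool()[0]['eef_pos'])
E
```

```text
{'dx': np.float64(1.1), 'dy': np.float64(0.5), 'dz': np.float64(109.6), 'wz': np.float64(-0.0)} [ 0.51523228 -0.16574027  0.20107682]
```

>>> drive_tool(increments=[{"claw":0.0,"dx":0.0011,"dy":0.0003,"dz":0.025,"wx":0,"wy":0,"wz":0},{"claw":0.0,"dx":0,"dy":0,"dz":0.03,"wx":0,"wy":0,"wz":0},{"claw":0.0,"dx":0,"dy":0,"dz":0.02,"wx":0,"wy":0,"wz":0},{"claw":0.0,"dx":0,"dy":0,"dz":0.012,"wx":0,"wy":0,"wz":0},{"claw":0.0,"dx":0,"dy":0,"dz":0.008,"wx":0,"wy":0,"wz":0},{"claw":0.0,"dx":0,"dy":0,"dz":0.008,"wx":0,"wy":0,"wz":0},{"claw":0.0,"dx":0,"dy":0,"dz":0.006,"wx":0,"wy":0,"wz":0},{"claw":0.0,"dx":0,"dy":0,"dz":0.001,"wx":0,"wy":0,"wz":0},{"claw":0.0,"dx":0,"dy":0,"dz":0,"wx":0,"wy":0,"wz":0}])

```text
t: 58.35
eef_pos: [0.5167, -0.1668, 0.0916]
tool_rot: [0.0, 1.0, -0.022, 0.0]
contact_force: [-0.6, 1.4, -1.4]
gripper_width: 0.385
grasp_force: 30.4
```

>>> drive_tool(increments=[{"claw":0.0,"dx":0,"dy":0,"dz":0.001,"wx":0,"wy":0,"wz":0},{"claw":0.052,"dx":0,"dy":0,"dz":0,"wx":0,"wy":0,"wz":0},{"claw":0.052,"dx":0,"dy":0,"dz":0,"wx":0,"wy":0,"wz":0},{"claw":0.052,"dx":0,"dy":0,"dz":0,"wx":0,"wy":0,"wz":0},{"claw":0.052,"dx":0,"dy":0,"dz":-0.02,"wx":0,"wy":0,"wz":0},{"claw":0.052,"dx":0,"dy":0,"dz":-0.04,"wx":0,"wy":0,"wz":0},{"claw":0.052,"dx":0,"dy":0,"dz":-0.04,"wx":0,"wy":0,"wz":0},{"claw":0.06,"dx":0.03,"dy":0,"dz":-0.01,"wx":0,"wy":0,"wz":0},{"claw":0.06,"dx":0.035,"dy":0,"dz":0,"wx":0,"wy":0,"wz":0},{"claw":0.06,"dx":0.03,"dy":0,"dz":0,"wx":0,"wy":0,"wz":0},{"claw":0.06,"dx":0,"dy":0,"dz":0,"wx":0,"wy":0,"wz":-10},{"claw":0.06,"dx":0,"dy":0,"dz":0,"wx":0,"wy":0,"wz":-10},{"claw":0.06,"dx":0,"dy":0,"dz":0,"wx":0,"wy":0,"wz":-10},{"claw":0.06,"dx":0,"dy":0,"dz":0,"wx":0,"wy":0,"wz":0}])

```text
t: 60.1
eef_pos: [0.6113, -0.1711, 0.2004]
tool_rot: [-0.0, 0.972, 0.237, 0.0]
contact_force: [-0.5, -0.2, 0.5]
gripper_width: 0.707
grasp_force: 0.0
```

```bash
python3 - <<'E'
from h import *
print(go(.6108,-.1706,.139,27.5),tool()[0]['eef_pos']);hatch()
E
```

```text
{'dx': np.float64(-0.3), 'dy': np.float64(-0.7), 'dz': np.float64(61.4), 'wz': np.float64(-0.1)} [ 0.61134749 -0.17107652  0.2003857 ]
top@.091 [ 0.5166 -0.1673  0.091 ]
hatch (array([ 0.51633497, -0.16686662,  0.09120545]), np.float64(0.0008161411981539984)) 17.0 38.625
```

>>> drive_tool(increments=[{"claw":0.06,"dx":-0.0003,"dy":-0.0007,"dz":0.03,"wx":0,"wy":0,"wz":0},{"claw":0.06,"dx":0,"dy":0,"dz":0.02,"wx":0,"wy":0,"wz":0},{"claw":0.06,"dx":0,"dy":0,"dz":0.011,"wx":0,"wy":0,"wz":0},{"claw":0.0,"dx":0,"dy":0,"dz":0,"wx":0,"wy":0,"wz":0},{"claw":0.0,"dx":0,"dy":0,"dz":0,"wx":0,"wy":0,"wz":0},{"claw":0.0,"dx":0,"dy":0,"dz":0,"wx":0,"wy":0,"wz":0},{"claw":0.0,"dx":0,"dy":0,"dz":0,"wx":0,"wy":0,"wz":0},{"claw":0.0,"dx":0,"dy":0,"dz":0,"wx":0,"wy":0,"wz":4},{"claw":0.0,"dx":0,"dy":0,"dz":0,"wx":0,"wy":0,"wz":5},{"claw":0.0,"dx":0,"dy":0,"dz":0,"wx":0,"wy":0,"wz":5},{"claw":0.0,"dx":0,"dy":0,"dz":0,"wx":0,"wy":0,"wz":5},{"claw":0.0,"dx":0,"dy":0,"dz":0,"wx":0,"wy":0,"wz":5},{"claw":0.0,"dx":0,"dy":0,"dz":0,"wx":0,"wy":0,"wz":6},{"claw":0.0,"dx":0,"dy":0,"dz":0,"wx":0,"wy":0,"wz":6},{"claw":0.0,"dx":0,"dy":0,"dz":0,"wx":0,"wy":0,"wz":6},{"claw":0.0,"dx":0,"dy":0,"dz":0,"wx":0,"wy":0,"wz":5},{"claw":0.0,"dx":0,"dy":0,"dz":0,"wx":0,"wy":0,"wz":5},{"claw":0.0,"dx":0,"dy":0,"dz":0,"wx":0,"wy":0,"wz":5},{"claw":0.0,"dx":0,"dy":0,"dz":0,"wx":0,"wy":0,"wz":3},{"claw":0.0,"dx":0,"dy":0,"dz":0,"wx":0,"wy":0,"wz":0}])

```text
t: 62.7
eef_pos: [0.6109, -0.1692, 0.1392]
tool_rot: [-0.001, 0.96, -0.279, -0.0]
contact_force: [1.0, 2.3, -7.4]
gripper_width: 0.459
grasp_force: 34.7
```

>>> drive_tool(increments=[{"claw":0.065,"dx":0,"dy":0,"dz":0,"wx":0,"wy":0,"wz":0},{"claw":0.065,"dx":0,"dy":0,"dz":0,"wx":0,"wy":0,"wz":0},{"claw":0.065,"dx":0,"dy":0,"dz":0,"wx":0,"wy":0,"wz":0},{"claw":0.065,"dx":0,"dy":0,"dz":-0.025,"wx":0,"wy":0,"wz":0},{"claw":0.065,"dx":0,"dy":0,"dz":-0.04,"wx":0,"wy":0,"wz":0},{"claw":0.05,"dx":0,"dy":0,"dz":0,"wx":0,"wy":0,"wz":-10},{"claw":0.05,"dx":0,"dy":0,"dz":0,"wx":0,"wy":0,"wz":-10},{"claw":0.05,"dx":0,"dy":0,"dz":0,"wx":0,"wy":0,"wz":-10},{"claw":0.05,"dx":0,"dy":0,"dz":0,"wx":0,"wy":0,"wz":0}])

```text
t: 63.82
eef_pos: [0.6109, -0.1709, 0.2048]
tool_rot: [-0.0, 1.0, -0.023, 0.0]
contact_force: [-0.1, -0.2, -0.3]
gripper_width: 0.588
grasp_force: 0.0
```

```bash
python3 - <<'E'
from h import *
im={n:read_camera(n)[0] for n in C};hatch(im)
print(go(.5237,-.0162,.139,-2.5),tool()[0]['eef_pos'],tool()[1])
for c,st in blobs(im["top"].min(2)>185,10,400):
    if 380<c[0]<410 and 180<c[1]<215: print(c,st,plane("top",[c],.136))
a=cv2.resize(im["scene"][120:290,140:440],None,fx=2.6,fy=2.6,interpolation=cv2.INTER_CUBIC)
cv2.imwrite("pics/p7.png",a[:,:,::-1])
E
```

```text
top@.091 [ 0.5307 -0.179   0.091 ]
hatch (array([ 0.52585324, -0.17076016,  0.08354762]), np.float64(0.02255269876381894)) 32.625 8.34375
{'dx': np.float64(-94.5), 'dy': np.float64(-150.2), 'dz': np.float64(65.6), 'wz': np.float64(-0.2)} [ 0.61090586 -0.17074375  0.20460577] -2.747588279142797
[388.02112676 196.06338028] [385 186   7  21 142] [[ 0.52245105 -0.01618783  0.136     ]]
```

View pics/p7.png

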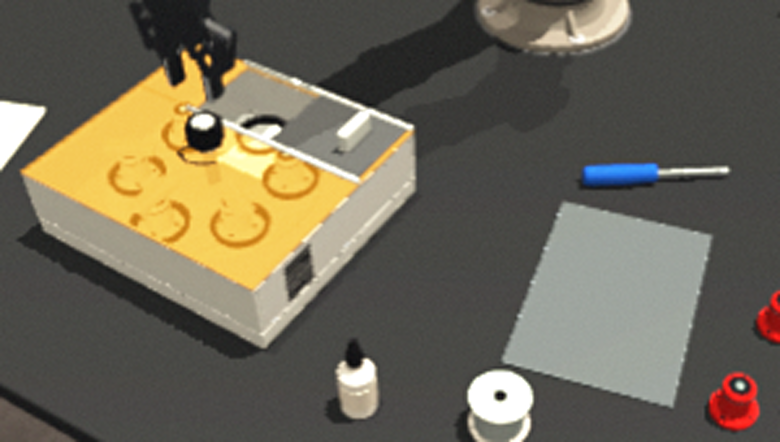

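The mat is empty, all five heads are under the hood, and the hatch nest is empty. Now to close the shutter.

>>> drive_tool(increments=[{"claw":0.05,"dx":-0.019,"dy":-0.03,"dz":0,"wx":0,"wy":0,"wz":0},{"claw":0.05,"dx":-0.019,"dy":-0.03,"dz":0,"wx":0,"wy":0,"wz":0},{"claw":0.05,"dx":-0.019,"dy":-0.03,"dz":0,"wx":0,"wy":0,"wz":0},{"claw":0.05,"dx":-0.019,"dy":-0.03,"dz":0,"wx":0,"wy":0,"wz":0},{"claw":0.05,"dx":-0.0185,"dy":-0.03,"dz":0,"wx":0,"wy":0,"wz":0},{"claw":0.05,"dx":0,"dy":0,"dz":0.025,"wx":0,"wy":0,"wz":0},{"claw":0.05,"dx":0,"dy":0,"dz":0.025,"wx":0,"wy":0,"wz":0},{"claw":0.05,"dx":0,"dy":0,"dz":0.0155,"wx":0,"wy":0,"wz":0},{"claw":0.05,"dx":0,"dy":0,"dz":0,"wx":0,"wy":0,"wz":0},{"claw":0.0,"dx":0,"dy":0,"dz":0,"wx":0,"wy":0,"wz":0},{"claw":0.0,"dx":0,"dy":0,"dz":0,"wx":0,"wy":0,"wz":0},{"claw":0.0,"dx":0,"dy":0,"dz":0,"wx":0,"wy":0,"wz":0},{"claw":0.0,"dx":0,"dy":0,"dz":0,"wx":0,"wy":0,"wz":0},{"claw":0.0,"dx":0,"dy":0,"dz":0,"wx":0,"wy":0,"wz":0}])

```text
t: 65.68
eef_pos: [0.5237, -0.0165, 0.1398]
tool_rot: [-0.0, 1.0, -0.022, 0.001]
contact_force: [-0.7, -1.0, 6.1]
gripper_width: 0.133
grasp_force: 34.3
```

>>> drive_tool(increments=[{"claw":0.0,"dx":0,"dy":0.01,"dz":0,"wx":0,"wy":0,"wz":0},{"claw":0.0,"dx":0,"dy":0.016,"dz":0,"wx":0,"wy":0,"wz":0},{"claw":0.0,"dx":0,"dy":0.016,"dz":0,"wx":0,"wy":0,"wz":0},{"claw":0.0,"dx":0,"dy":0.016,"dz":0,"wx":0,"wy":0,"wz":0},{"claw":0.0,"dx":0,"dy":0.016,"dz":0,"wx":0,"wy":0,"wz":0},{"claw":0.0,"dx":0,"dy":0.016,"dz":0,"wx":0,"wy":0,"wz":0},{"claw":0.0,"dx":0,"dy":0.015,"dz":0,"wx":0,"wy":0,"wz":0},{"claw":0.0,"dx":0,"dy":0.01,"dz":0,"wx":0,"wy":0,"wz":0},{"claw":0.0,"dx":0,"dy":0.006,"dz":0,"wx":0,"wy":0,"wz":0},{"claw":0.0,"dx":0,"dy":0.003,"dz":0,"wx":0,"wy":0,"wz":0},{"claw":0.0,"dx":0,"dy":0.001,"dz":0,"wx":0,"wy":0,"wz":0},{"claw":0.0,"dx":0,"dy":0,"dz":0,"wx":0,"wy":0,"wz":0}])

```text
t: 67.18
eef_pos: [0.5187, -0.1412, 0.1398]
tool_rot: [-0.0, 1.0, -0.022, 0.001]
contact_force: [0.1, 0.8, 5.6]
gripper_width: 0.133
grasp_force: 34.3
```

>>> drive_tool(increments=[{"claw":0.0,"dx":0,"dy":0.001,"dz":0,"wx":0,"wy":0,"wz":0},{"claw":0.0,"dx":0,"dy":0.001,"dz":0,"wx":0,"wy":0,"wz":0},{"claw":0.0,"dx":0,"dy":0,"dz":0,"wx":0,"wy":0,"wz":0}])

```text
t: 67.55
eef_pos: [0.5187, -0.1413, 0.1398]
tool_rot: [-0.001, 1.0, -0.021, 0.001]
contact_force: [0.1, 5.7, 8.1]
gripper_width: 0.135
grasp_force: 34.5
```

It is against the stop. Releasing and backing away.

>>> drive_tool(increments=[{"claw":0.04,"dx":0,"dy":0,"dz":0,"wx":0,"wy":0,"wz":0},{"claw":0.04,"dx":0,"dy":0,"dz":0,"wx":0,"wy":0,"wz":0},{"claw":0.04,"dx":0,"dy":0,"dz":0,"wx":0,"wy":0,"wz":0},{"claw":0.04,"dx":0,"dy":0,"dz":-0.03,"wx":0,"wy":0,"wz":0},{"claw":0.04,"dx":0,"dy":0,"dz":-0.05,"wx":0,"wy":0,"wz":0},{"claw":0.04,"dx":0,"dy":-0.05,"dz":-0.03,"wx":0,"wy":0,"wz":0},{"claw":0.04,"dx":0,"dy":-0.05,"dz":0,"wx":0,"wy":0,"wz":0},{"claw":0.04,"dx":0,"dy":-0.05,"dz":0,"wx":0,"wy":0,"wz":0},{"claw":0.04,"dx":0,"dy":-0.05,"dz":0,"wx":0,"wy":0,"wz":0},{"claw":0.04,"dx":0,"dy":-0.05,"dz":0,"wx":0,"wy":0,"wz":0},{"claw":0.04,"dx":0,"dy":-0.05,"dz":0,"wx":0,"wy":0,"wz":0},{"claw":0.04,"dx":0,"dy":-0.05,"dz":0,"wx":0,"wy":0,"wz":0},{"claw":0.04,"dx":0,"dy":0,"dz":0,"wx":0,"wy":0,"wz":0},{"claw":0.04,"dx":0,"dy":0,"dz":0,"wx":0,"wy":0,"wz":0}])

```text
t: 69.3
eef_pos: [0.5328, 0.2056, 0.2485]
tool_rot: [0.001, 1.0, -0.022, -0.0]
contact_force: [0.2, -0.9, -0.1]
gripper_width: 0.473
grasp_force: 0.0
```

```bash
python3 - <<'E'
from h import *
im={n:read_camera(n)[0] for n in C}
for c,st in blobs(im["top"].min(2)>185,10,400):
    if 380<c[0]<460 and 180<c[1]<215:
        p=plane("top",[c],.136)[0];d=p[:2]-[.611,-.1705];print(c,p.round(4),"own y",.0447*d[0]+.999*d[1])
a=cv2.resize(im["scene"][120:290,140:340],None,fx=2.5,fy=2.5,interpolation=cv2.INTER_CUBIC)
b=cv2.resize(im["top"][95:230,360:510],None,fx=2,fy=2,interpolation=cv2.INTER_CUBIC)
c=np.zeros((425,800,3),np.uint8);c[:,:500]=a;c[:270,500:]=b
cv2.imwrite("pics/p8.png",c[:,:,::-1])
E
```

```text
[437.5203252  197.08130081] [ 0.5176 -0.1408  0.136 ] own y 0.025487016826619042
```

View pics/p8.png

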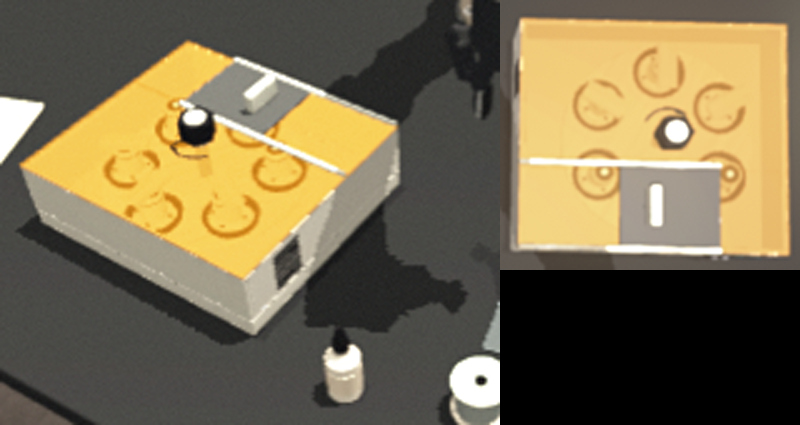

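The shutter is shut (grip at own y 25.5 mm), the heads stand in all five covered nests, and the arm is clear.

```bash
python3 -c "
from station import *
print(hand_in())"
```

```text
the job is handed in; nothing more can be done
None
```

I loaded all five sensor heads into neighbouring nests and clicked each one under the hood, left an empty nest at the hatch, slid the shutter shut, and handed the job in at about 69 s; `hand_in()` returned no verdict.

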